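# Spring unit check and sorting

### The job

Take the spring unit that stands inside the low three-sided fence, stand it upright on the middle of the tester's round plate, pull the hand lever down until it lies level with the black mark on the height post and not clearly past it, hold it there for a good second to read the force dial, then put the lever back up. Afterwards push the unit down through a spring flap of the grey collecting box and let it drop inside so that the flap shuts: the box's left flap as seen from the robot if the needle went past the thick limit mark at the middle of the dial, the right flap if the needle stayed short of it. Leave the other spring unit and everything else on the bench where it is.

Things in the scene. Friction and masses are not known exactly. Their poses are not given: they have to be found in the camera images.
- spring_1: spring unit, upright, round, 28 mm diameter, 66 mm tall, 0.12 kg: steel foot (z 0 to 16 mm), bare coil, aluminium cap (z 36 to 66 mm) that slides down over the coil. Origin at the centre of its underside, z up. Both units look alike; one is sound, one weak, only the tester tells which. The first 2 N do not move the cap
- spring_2: the other spring unit, upright, round, 28 mm diameter, 66 mm tall, 0.12 kg: steel foot (z 0 to 16 mm), bare coil, aluminium cap (z 36 to 66 mm) that slides down over the coil. Origin at the centre of its underside, z up. Both units look alike; one is sound, one weak, only the tester tells which. The first 2 N do not move the cap
- spring_1_cap (a joint): how far spring_1's cap is pressed in, m (0 free, 0.018 at most)
- spring_2_cap (a joint): how far spring_2's cap is pressed in, m (0 free, 0.018 at most)
- fence: low steel fence fixed on the worktop, 64 x 64 mm outside, 10 mm high, 4 mm walls, open on its -x side; the unit to be tested stands on the worktop inside it, the other unit stands outside, beside it (+y side). Origin at its centre on the worktop
- tester: fixed spring tester; origin on the worktop below the plate's centre; -x side faces the robot, z up. Base x -70 to 138, y -50 to 50 mm, 12 mm thick; hinge column at x = 120 mm, 124 mm high; height post at x = 60, y = 40 mm, 118 mm high, its black mark (the one thick line) at z = 106 mm; dial 72 mm across, 95 mm high, at x = 75, y = 97 mm, tilted to the robot
- plate_top (a point): centre of the top of the tester's steel plate (54 mm diameter, free top 30 mm above the worktop; a thin ring of 35 mm diameter marks the middle). The plate sinks 1 mm per 6 N. z up
- tester_lever (a joint): hand lever's angle, rad: 0 = level, pointing to the tester's -x, at the mark; grows as it is raised (1.57 = upright), down to -0.10. Axis along the tester's y at tester x = 120, z = 106 mm; stays where it is left. At 0 its pad (34 mm disc, 120 mm from the hinge) is 54 mm above the free plate: unit and plate together give 12 mm. Takes 8 to 12 N at the knob for a sound unit, 4 to 7 N for a weak one
- lever_knob (a point): centre of the black barrel knob, 28 mm diameter, 26 mm wide, its axis and flat ends along the tester's y, at the lever's end, 200 mm from the hinge; the lever is a 12 mm round bar. The knob can be gripped across its flat ends from above, fingers closing along the tester's y, and followed round its arc with the fingers upright
- dial_needle (a joint): needle angle, rad, clockwise: 0.1 per newton on the plate (the unit's weight, about 1.2 N, included). The thick limit mark is at 1.2 (12 N), where the needle points straight away from the robot. With the lever at the mark a sound unit gives about 1.6, a weak one about 0.85
- collector: fixed grey box, 110 (x) x 170 (y) x 124 mm high, divided at y = 0; origin at the centre of its underside, -x side to the robot, +y its left. In the lid two 46 x 46 mm mouths with flaps hinged at the far (+x) edge that swing down and spring shut (under 1 N). Hold a unit by the top of its cap, push it in until the fingers are just above the lid, let go; it drops clear on a rubber floor
- flap_left (a joint): opening of the left flap (+y side; for units past the limit mark), rad: 0 shut, 1.5 hanging open
- flap_right (a joint): opening of the right flap (-y side; for weak units), rad: 0 shut, 1.5 hanging open
- flap_left_mouth (a point): centre of the left mouth, level with the top of the lid
- flap_right_mouth (a point): centre of the right mouth, level with the top of the lid
- bottle_amber_1: bystander: small reagent bottle with black cap, 56 mm diameter, 114 mm tall; origin at its underside
- beaker_b: bystander: glass beaker fixed on the worktop, 113 mm wide, 119 mm tall, near the fence or the bottle; origin at its underside
- vial_0: bystander: vial with white cap, 24 mm diameter, 56 mm tall, standing close by the fence; origin at its underside
- timer: bystander: white bench timer, 58 x 66 x 20 mm, lying; origin at its underside
- clamp_screw_0: bystander: chrome clamp screw, 27 mm diameter, 17 mm high, standing by the tester; origin at its underside
Not all that is in view belongs to the job. What is shaped like the spring_2 but pink is not meant.

How it is judged:
On the way, in this order (a step that is already met when the one before it is completed fails the run):
1. the unit from the fence stands upright and free on the middle of the plate (((horizontal distance between spring_1 and plate_top below 0.01 m and z of spring_1 in the frame of plate_top between -0.003 and 0.003 m and angle between spring_1's own z axis and vertical below 0.08 rad and contact force between the fingers and spring_1 below 0.3 N and distance of spring_2 from where it was at the start of the episode below 0.015 m and horizontal distance between spring_2 and fence above 0.05 m) or (horizontal distance between spring_2 and plate_top below 0.01 m and z of spring_2 in the frame of plate_top between -0.003 and 0.003 m and angle between spring_2's own z axis and vertical below 0.08 rad and contact force between the fingers and spring_2 below 0.3 N and distance of spring_1 from where it was at the start of the episode below 0.015 m and horizontal distance between spring_1 and fence above 0.05 m))), for 0.2 s.
2. the lever presses the unit to the mark and holds there (((horizontal distance between spring_1 and plate_top below 0.01 m and value of joint tester_lever between -0.025 and 0.025 rad and value of joint spring_1_cap above 0.005 m) or (horizontal distance between spring_2 and plate_top below 0.01 m and value of joint tester_lever between -0.025 and 0.025 rad and value of joint spring_2_cap above 0.005 m))), for 0.6 s.
3. the lever is back up (value of joint tester_lever above 1.2 rad), for 0.1 s.
At the end, for the whole second after the job is handed in: tested unit at rest in the box: left compartment if its needle passed the limit mark, else right; both flaps shut (under 0.12 rad), lever up (over 1.2 rad), other unit within 15 mm of its start (value of joint tester_lever above 1.2 rad and value of joint each of flap_left, flap_right below 0.12 rad and ((x of spring_1 in the frame of collector between -0.053 and 0.053 m and y of spring_1 in the frame of collector between 0.004 and 0.082 m and z of spring_1 in the frame of collector between -0.002 and 0.085 m and linear speed of spring_1 below 0.02 m/s and distance of spring_2 from where it was at the start of the episode below 0.015 m and horizontal distance between spring_2 and fence above 0.05 m) or (x of spring_2 in the frame of collector between -0.053 and 0.053 m and y of spring_2 in the frame of collector between -0.082 and -0.004 m and z of spring_2 in the frame of collector between -0.002 and 0.085 m and linear speed of spring_2 below 0.02 m/s and distance of spring_1 from where it was at the start of the episode below 0.015 m and horizontal distance between spring_1 and fence above 0.05 m))); the robot touches nothing.
It fails at once if the lever is pressed clearly past the mark (below -0.05 rad) (value of joint tester_lever below -0.05 rad).
It fails at once if a bystander (bottle, vial, timer or clamp screw) is shoved more than 25 mm (distance of any of bottle_amber_1, vial_0, timer, clamp_screw_0 from where it was at the start of the episode above 0.025 m).
It also fails if it takes over 72 s, if anything falls off the work surface, if the arm or the gripper's body presses on something with over 40 N, if the wrist force passes 120 N, or if a joint passes its speed limit or range.

### The arm

A 6-joint arm with a two-finger parallel gripper is mounted at the origin on a cart in front of the work surface, level with it; the furniture and walls round the work are solid. World frame = base frame: x ahead of the robot, y to its left, z up, the work surface at z = 0. Lengths are in m, angles in rad, forces in N, time in s.
With the tool pointing down it reaches from about 0.25 to 0.8 m from the base axis. Payload 3.9 kg.
Tool frame: the origin (TCP) lies midway between the tips of the shut fingers; the grasp point (between the pads) lies 19 mm behind it; z points along the fingers, x is the direction in which the jaws open and shut, and the axes are right-handed (so a half turn about z gives the same grasp; the last joint's range is limited). The gripper opens to 85 mm and grips with 20 to 120 N. Pads are 22 mm wide; open, the fingers measure 114 mm over their backs; the gripper's body (76 mm by 85 mm) begins 54 mm behind the grasp point. The pads swing forward as they close: fully open they stand 13 mm farther back than shut.
Start: joints at [1.232, 0.26, -0.138, 1.173, 0, 1.571], TCP at [0.174, 0.495, 0.231] pointing down, gripper open.
Joint ranges: [-2.78, 2.78], [-0.83, 1.72], [-1.28, 1.37], [-1.9, 2.12], [-1.57, 1.48], [-3.14, 3.14]. Speed limits (rad/s): [2.57, 2.57, 3.14, 3.14, 3.14, 3.14].

### API

Orientations are given as a rotation vector (axis times angle).
In Python, from cell import robot gives the robot as it stands.
- The arm moves only by the tool send_rows, never from a script. Its argument "plan" is text: rows parted by semicolons, each of 7 numbers parted by spaces: the shift along the tool's x, y, z in m, then the turn, a rotation vector about the tool's x, y, z in degrees, then the opening, from -1 (shut) to 1 (fully open). In form: x y z ax ay az jaw; .... A call has 1 to 20 rows; each row is the pose to reach, as a shift and turn from the pose commanded when the call began, along the tool's axes at that moment; what a row does not reach only later rows make up. A row lasts 1/8 s, in which the tool goes at most 62.5 mm and 10.7 degrees, less where a joint would pass 70% of its speed; a pose out of reach is approached as far as the arm can. A call with a gripper value outside its range is refused whole. The fingers move at their own pace and stop on an object; "newtons" is the grip in N (left out, the last holds). Time passes only in rows, so rows that repeat a pose let the fingers close. It gives the time, the measured TCP pose, the force and the opening at its end, in the units of the state.
- robot.state(): the state, without advancing time (a new reading comes with each control period).
- robot.get_image(name): name is "scene" or "top" or "wrist"; returns (picture, depth): 420x560x3 uint8, red, green, blue; 420x560 float32, m along the optical axis (not along the pixel's ray), 0 where there is no reading.
- robot.calibration(name): a dict with "mtx" (3x3 intrinsics, pixels), "dist" ([k1, k2, p1, p2, k3] as OpenCV has them; the pictures are not rectified), "rvec" (rotation vector, rad) and "tvec" (3), from world to camera coordinates, as OpenCV has them. Camera axes: x right, y down, z forward; pixel columns grow to the right and rows downward; lengths in m; the calibration is good to about 2 mm. A picture is of the moment at which its call begins: read the wrist's pose just before it. calibration takes no time and is no camera call; for the wrist camera it gives the pose at the moment of the call.
- robot.sign_off(): hands the job in, once; it reports no verdict.
The state is a dict: "t": time; "joint_positions": joint angles; "qd": joint speeds; "joint_efforts": joint torques, N m; "eef_pos": TCP position; "ee_rot": TCP orientation; "wrist_force": force on the tool from outside, world axes, zero at the start; "ft_torque": the same for the moment, N m; "grip_width": finger opening in m.
Only numpy, scipy, OpenCV 4.12 (cv2) and the standard library are available. Lean on these libraries where they do the work, as an engineer would, in place of code of your own. Each camera call takes 0.05 s, during which the arm holds its last target.

## Working session

There is one attempt and no reset: what is moved stays moved. The work goes in short steps, Python scripts to look and compute and a tool call to move; the robot and the scene stay as the last step left them, time stands still between calls to the robot, and variables do not carry over. Pictures are saved under pics/ and viewed, and the job is handed in when it is done.

Besides the shell and the picture viewer there is one more tool, called after ">>>" as name(argument=value, ...) on one line, values as JSON. send_rows: Moves the arm, as the interface text tells. Its arguments: {"type":"object","properties":{"plan":{"type":"string"},"newtons":{"type":"number"}},"required":["plan"]}

```bash
ls; mkdir -p pics
cat > h.py <<'E'
import numpy as np,cv2
from cell import robot
def snap(n,f):
    cal=robot.calibration(n); im,d=robot.get_image(n)
    cv2.imwrite('pics/%s.png'%f,cv2.cvtColor(im,cv2.COLOR_RGB2BGR))
    np.savez('pics/%s.npz'%f,im=im,d=d,**{k:np.array(v,float) for k,v in cal.items()})
    return im,d,cal
def load(f): return np.load('pics/%s.npz'%f)
def RT(c):
    R,_=cv2.Rodrigues(np.array(c['rvec'],float).reshape(3)); return R,np.array(c['tvec'],float).reshape(3)
def w(c,u,v,z=None,d=None):
    "pixel -> world at plane z or depth d"
    p=cv2.undistortPoints(np.array([[[u,v]]],float),np.array(c['mtx']),np.array(c['dist'])).reshape(2)
    R,t=RT(c); o=-R.T@t; r=R.T@np.array([p[0],p[1],1.])
    if d is not None: return o+r*d
    return o+r*(z-o[2])/r[2]
def cloud(f):
    c=load(f); d=c['d']; H,W=d.shape
    uu,vv=np.meshgrid(np.arange(W),np.arange(H))
    p=cv2.undistortPoints(np.stack([uu,vv],-1).reshape(-1,1,2).astype(float),c['mtx'],c['dist']).reshape(-1,2)
    R,t=RT(c); P=np.c_[p,np.ones(len(p))]*d.reshape(-1,1)
    return ((P-t)@R).reshape(H,W,3)
def proj(c,P):
    return cv2.projectPoints(np.array(P,float).reshape(-1,1,3),np.array(c['rvec'],float),np.array(c['tvec'],float),np.array(c['mtx']),np.array(c['dist']))[0].reshape(-1,2)
E
python3 - <<'E'
from h import *
for n in ['scene','top','wrist']: snap(n,n+'0')
print(robot.state())
for n in ['scene','top','wrist']:
    c=robot.calibration(n);R,t=RT(c);print(n,-R.T@t,R[2],c['mtx'][0][0])
E
```

```text
pics
{'t': 0.15, 'joint_positions': array([ 1.23199172e+00,  2.60555692e-01, -1.39078632e-01,  1.17270055e+00,
       -9.30581816e-06,  1.57077172e+00]), 'qd': array([ 0.00123293, -0.00305951,  0.00422219, -0.00099105,  0.0002773 ,
        0.00018235]), 'joint_efforts': array([-1.21784316e-03, -4.06008661e+01,  2.54165500e+01,  1.26896147e-02,
       -1.21072771e-04,  1.47877000e-05]), 'eef_pos': array([0.17431677, 0.49465757, 0.23064205]), 'ee_rot': array([ 2.56340856e+00,  1.81463632e+00, -1.96355236e-03]), 'wrist_force': array([ 0.3017112 , -0.61582371, -0.30518248]), 'ft_torque': array([0.02437918, 0.02301473, 0.00660811]), 'grip_width': 0.08537059635375432}
scene [ 0.16501286 -0.63730647  0.74214663] [ 0.33572951  0.65712294 -0.67488898] 387.0437476501857
top [0.35872647 0.0166649  1.79492131] [ 0.07567908 -0.00279086 -0.99712832] 528.8635054771928
wrist [0.09939744 0.5221592  0.37353861] [ 0.29495168 -0.1058503  -0.9496311 ] 317.449538572549
```

View pics/scene0.png

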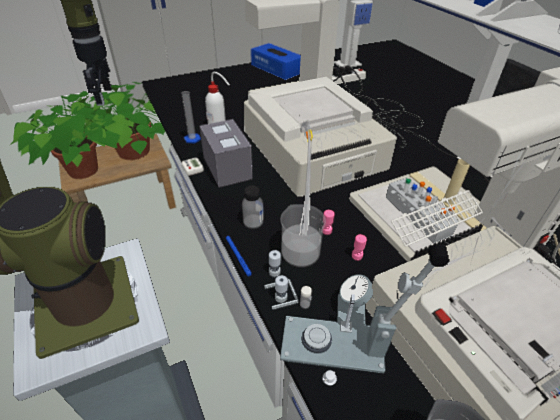

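View pics/top0.png

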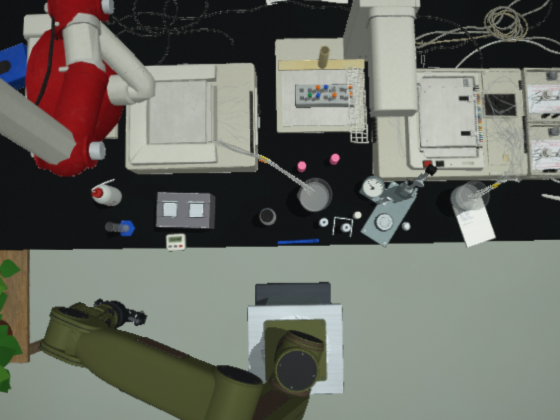

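View pics/wrist0.png

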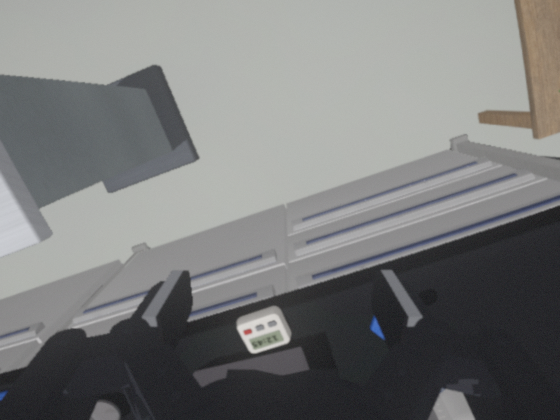

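The top view shows the fence at (344,226) with a unit in it, the other unit at (323,222), the vial at (357,215), the tester plate at (384,222), the collector at (185,210) and the pink decoys at (301,166) and (335,158). I'll enlarge and measure.

Run:
```python
from h import *
a=load('top0')['im'][140:260,270:450,::-1];cv2.imwrite('pics/topz.png',cv2.resize(a,None,fx=4.4,fy=4.4,interpolation=cv2.INTER_CUBIC))
a=load('scene0')['im'][230:400,220:460,::-1];cv2.imwrite('pics/scz.png',cv2.resize(a,None,fx=3.3,fy=3.3,interpolation=cv2.INTER_CUBIC))
c=load('top0');C=cloud('top0')
for n,u,v in [('s?',323,222),('fence unit',346,227),('vial',357,215),('plate',384,222),('knob',431,169),('mouthL',169,210),('mouthR',196,210),('screw',406,226),('bottle',267,216),('beaker',315,195)]:
    print(n,C[v,u].round(4))
```

```text
s? [ 0.4272 -0.1006  0.0573]
fence unit [ 0.409  -0.1753  0.0631]
vial [ 0.4483 -0.2143  0.0504]
plate [ 0.4239 -0.3063  0.0345]
knob [ 0.5614 -0.3948  0.3145]
mouthL [0.472  0.3921 0.1247]
mouthR [0.4708 0.3069 0.1179]
screw [ 0.4093 -0.383   0.0211]
bottle [0.4473 0.0808 0.1181]
beaker [ 0.5172 -0.0766  0.0531]
```

View pics/topz.png

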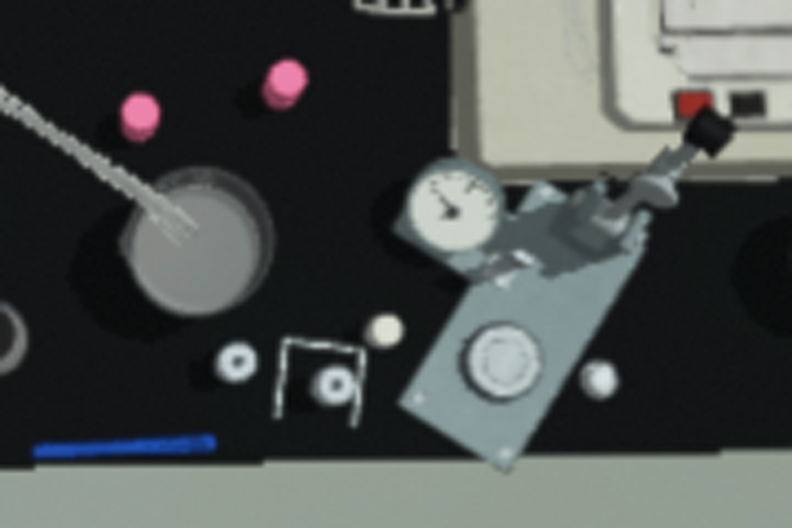

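View pics/scz.png

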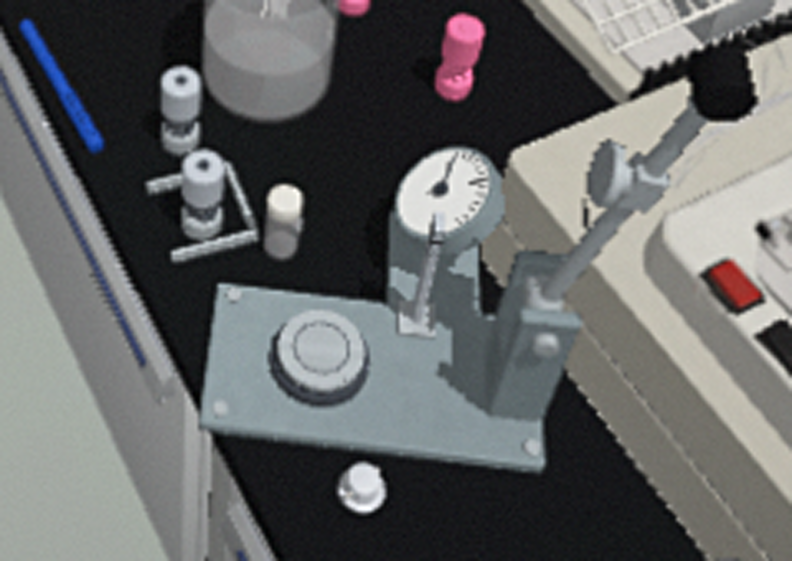

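```bash
cat >> h.py <<'E'
from scipy.spatial.transform import Rotation as Ro
def rel(target,yawdeg=None,s=None):
    """target TCP world pos, tool x axis world yaw (tool down). print shift+turn in tool frame"""
    s=s or robot.state(); R=Ro.from_rotvec(s['ee_rot']); p=s['eef_pos']
    sh=R.inv().apply(np.array(target)-p)
    out=[sh.round(4)]
    if yawdeg is not None:
        y=np.deg2rad(yawdeg); X=np.array([np.cos(y),np.sin(y),0]);Z=np.array([0,0,-1.]);Y=np.cross(Z,X)
        out.append((R.inv()*Ro.from_matrix(np.c_[X,Y,Z])).as_rotvec(degrees=True).round(2))
    return out
def fmt(s=None):
    s=s or robot.state();M=Ro.from_rotvec(s['ee_rot']).as_matrix()
    print('t',s['t'],'p',s['eef_pos'].round(4),'x',M[:,0].round(3),'z',M[:,2].round(3),'F',s['wrist_force'].round(1),'w',round(s['grip_width'],4),'q',s['joint_positions'].round(2))
E
python3 - <<'E'
from h import *
fmt(); s=robot.state();R=Ro.from_rotvec(s['ee_rot'])
c=robot.calibration('wrist');Rc,t=RT(c);o=-Rc.T@t
print('cam in tool',R.inv().apply(o-s['eef_pos']),R.inv().apply(Rc[2]))
C=cloud('top0');S=cloud('scene0')
def sel(C,x0,x1,y0,y1,z0,z1):
    m=(C[...,0]>x0)&(C[...,0]<x1)&(C[...,1]>y0)&(C[...,1]<y1)&(C[...,2]>z0)&(C[...,2]<z1);return C[m]
for nm,K in [('top',C),('scene',S)]:
  for n,b in dict(fu=(.37,.44,-.2,-.15,.056,.075),ou=(.38,.46,-.13,-.08,.056,.075),vial=(.41,.48,-.24,-.19,.045,.065),knob=(.5,.65,-.5,-.33,.28,.34),lid=(.38,.56,.22,.47,.11,.14),bott=(.4,.5,.04,.12,.1,.13),screw=(.37,.44,-.42,-.35,.008,.03),beaker=(.43,.6,-.15,-.01,.1,.13),plate=(.38,.46,-.35,-.26,.026,.036)).items():
    p=sel(K,*b)
    if len(p): print(nm,n,len(p),((p.min(0)+p.max(0))/2).round(4),np.median(p,0).round(4),(p.max(0)-p.min(0)).round(3))
E
```

```text
t 0.15 p [0.1743 0.4947 0.2306] x [ 0.332  0.943 -0.002] z [-0.001 -0.001 -1.   ] F [ 0.3 -0.6 -0.3] w 0.0854 q [ 1.23  0.26 -0.14  1.17 -0.    1.57]
cam in tool [ 0.00082016 -0.07979945 -0.14289873] [-3.49545397e-04  3.13356004e-01  9.49635663e-01]
top fu 55 [ 0.4091 -0.1751  0.0649] [ 0.4088 -0.1751  0.0635] [0.026 0.027 0.016]
top ou 56 [ 0.4268 -0.1018  0.0645] [ 0.427  -0.1016  0.0644] [0.027 0.024 0.015]
top vial 40 [ 0.448  -0.2159  0.0551] [ 0.4482 -0.2144  0.0548] [0.02  0.023 0.019]
top knob 99 [ 0.5633 -0.3972  0.3047] [ 0.5613 -0.396   0.3116] [0.035 0.033 0.04 ]
top lid 1792 [0.4731 0.3481 0.1249] [0.4725 0.3471 0.1228] [0.115 0.174 0.029]
top bott 122 [0.4492 0.0813 0.1125] [0.4491 0.0813 0.1135] [0.036 0.038 0.022]
top screw 69 [ 0.4086 -0.3782  0.0169] [ 0.4162 -0.3687  0.0141] [0.058 0.055 0.018]
top beaker 219 [ 0.5147 -0.0703  0.1142] [ 0.5325 -0.0646  0.115 ] [0.103 0.109 0.028]
top plate 143 [ 0.4242 -0.306   0.031 ] [ 0.4244 -0.3102  0.0304] [0.054 0.057 0.01 ]
scene fu 136 [ 0.4062 -0.1739  0.063 ] [ 0.4053 -0.1769  0.0667] [0.027 0.027 0.014]
scene ou 121 [ 0.4243 -0.1006  0.0628] [ 0.4237 -0.1042  0.0665] [0.026 0.029 0.014]
scene vial 97 [ 0.4464 -0.214   0.0523] [ 0.4453 -0.2159  0.0559] [0.022 0.022 0.014]
scene knob 432 [ 0.5591 -0.3971  0.2986] [ 0.554  -0.4004  0.3094] [0.033 0.034 0.037]
scene lid 1260 [0.469  0.3502 0.1202] [0.4661 0.332  0.1238] [0.115 0.179 0.02 ]
scene bott 183 [0.4467 0.0832 0.1092] [0.4452 0.0772 0.1143] [0.039 0.042 0.018]
scene screw 261 [ 0.4183 -0.372   0.0144] [ 0.4169 -0.3668  0.0136] [0.043 0.044 0.012]
scene beaker 638 [ 0.5128 -0.0687  0.1148] [ 0.5208 -0.0512  0.1122] [0.107 0.112 0.029]
scene plate 517 [ 0.4235 -0.3068  0.0308] [ 0.4223 -0.3077  0.0305] [0.054 0.054 0.009]
```

Run:
```python
from h import *
print(rel([.37,-.18,.26],56))
```

```text
[array([-0.5713,  0.4088, -0.0285]), array([1.000e-02, 9.000e-02, 1.459e+01])]
```

>>> send_rows(plan="-0.571 0.409 -0.0285 0 0 14.6 0.1;-0.571 0.409 -0.0285 0 0 14.6 0.1;-0.571 0.409 -0.0285 0 0 14.6 0.1;-0.571 0.409 -0.0285 0 0 14.6 0.1;-0.571 0.409 -0.0285 0 0 14.6 0.1;-0.571 0.409 -0.0285 0 0 14.6 0.1;-0.571 0.409 -0.0285 0 0 14.6 0.1;-0.571 0.409 -0.0285 0 0 14.6 0.1;-0.571 0.409 -0.0285 0 0 14.6 0.1;-0.571 0.409 -0.0285 0 0 14.6 0.1;-0.571 0.409 -0.0285 0 0 14.6 0.1;-0.571 0.409 -0.0285 0 0 14.6 0.1;-0.571 0.409 -0.0285 0 0 14.6 0.1;-0.571 0.409 -0.0285 0 0 14.6 0.1;-0.571 0.409 -0.0285 0 0 14.6 0.1;-0.571 0.409 -0.0285 0 0 14.6 0.1;-0.571 0.409 -0.0285 0 0 14.6 0.1")

```text
t: 2.28
eef_pos: [0.3705, -0.1788, 0.26]
ee_rot: [2.773, 1.476, 0.0]
wrist_force: [0.1, 0.6, 0.6]
grip_width: 0.0469
```

Run:
```python
from h import *
fmt(); snap('wrist','wrist1')
```

```text
t 2.275 p [ 0.3705 -0.1788  0.26  ] x [0.558 0.83  0.   ] z [ 0. -0. -1.] F [0.1 0.6 0.6] w 0.0469 q [-0.45  0.05 -0.32  1.2  -0.    0.14]
```

View pics/wrist1.png

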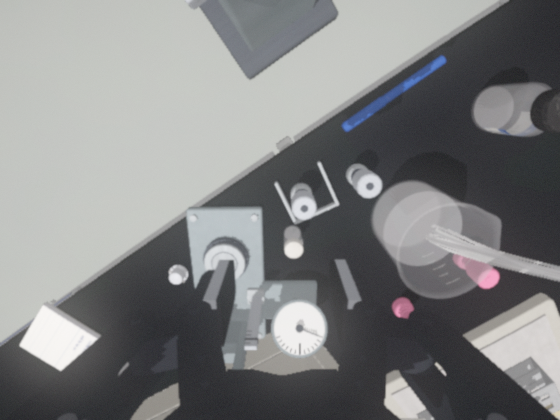

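The wrist view shows the fence unit's cap at (304,207), the other unit at (369,184), the vial at (293,240), the dial at (300,327) and the plate at (223,258), partly behind a finger. Next I'll fit positions from this view.

```bash
cat >> h.py <<'E'
def sel(C,x0,x1,y0,y1,z0,z1):
    m=(C[...,0]>x0)&(C[...,0]<x1)&(C[...,1]>y0)&(C[...,1]<y1)&(C[...,2]>z0)&(C[...,2]<z1);return C[m]
def circ(p,r):
    from scipy.optimize import least_squares
    h=cv2.convexHull(p[:,:2].astype(np.float32)).reshape(-1,2)
    f=least_squares(lambda q:np.hypot(*(h-q[:2]).T)-q[2],[*h.mean(0),r],loss='soft_l1',f_scale=.001);return f.x.round(4)
E
python3 - <<'E'
from h import *
C=cloud('wrist1');a=load('wrist1')['im'][140:300,170:410,::-1];cv2.imwrite('pics/w1z.png',cv2.resize(a,None,fx=3.3,fy=3.3,interpolation=cv2.INTER_CUBIC))
for n,b,r in [('fu',(.37,.44,-.2,-.15,.061,.075),.014),('ou',(.38,.46,-.13,-.08,.061,.075),.014),('vial',(.41,.48,-.24,-.19,.05,.065),.012),('plate',(.38,.46,-.35,-.26,.026,.034),.027)]:
    p=sel(C,*b); print(n,len(p),circ(p,r),np.median(p[:,2]))
c=load('wrist1')
print([w(c,304,207,z=.066).round(4),w(c,369,184,z=.066).round(4)])
print('scene plate',circ(sel(cloud('scene0'),.38,.46,-.35,-.26,.026,.036),.027),circ(sel(cloud('top0'),.38,.46,-.35,-.26,.026,.036),.027))
# base corners
p=np.concatenate([sel(cloud(f),.3,.62,-.5,-.2,.006,.02) for f in ['scene0']])
print(cv2.minAreaRect(p[:,:2].astype(np.float32)))
E
```

```text
fu 467 [ 0.4084 -0.1735  0.0136] 0.06618000237030972
ou 495 [ 0.427  -0.1     0.0138] 0.06618491772582231
vial 285 [ 0.4488 -0.2138  0.0113] 0.05571754348855552
plate 737 [ 0.4247 -0.3053  0.0262] 0.03040321933702734
[array([ 0.4075, -0.1727,  0.066 ]), array([ 0.4251, -0.0994,  0.066 ])]
scene plate [ 0.4233 -0.3068  0.0267] [ 0.4257 -0.3076  0.0277]
((0.4991658926010132, -0.33073288202285767), (0.20898497104644775, 0.29369598627090454), 56.05301284790039)
```

View pics/w1z.png

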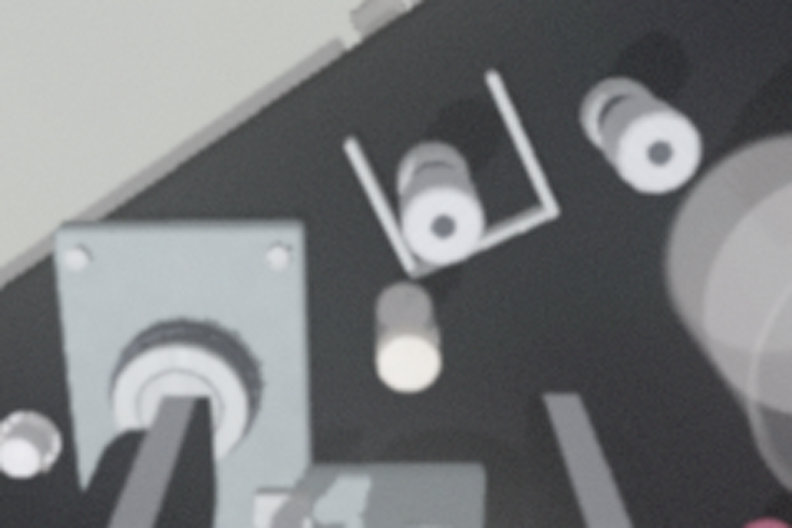

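Run:
```python
from h import *
print(rel([.4080,-.1738,.11],56),rel([.4080,-.1738,.035],56))
```

```text
[array([0.0252, 0.0283, 0.1499]), array([ 0.01, -0.  ,  0.04])] [array([0.0252, 0.0283, 0.2249]), array([ 0.01, -0.  ,  0.04])]
```

>>> send_rows(plan="0.0252 0.0283 0.05 0 0 0 0.1;0.0252 0.0283 0.10 0 0 0 0.1;0.0252 0.0283 0.14 0 0 0 0.1;0.0252 0.0283 0.15 0 0 0 0.1;0.0252 0.0283 0.15 0 0 0 0.1")

```text
t: 2.95
eef_pos: [0.4081, -0.1743, 0.1101]
ee_rot: [-2.774, -1.474, 0.0]
wrist_force: [0.3, -0.2, 0.7]
grip_width: 0.0468
```

Run:
```python
from h import *
fmt(); snap('wrist','wrist2'); print(rel([.408,-.1738,.035],56))
C=cloud('wrist2')
for n,b,r in [('fu',(.37,.44,-.2,-.15,.061,.075),.014),('ou',(.38,.46,-.13,-.08,.061,.075),.014)]:
    p=sel(C,*b)
    if len(p)>20: print(n,len(p),circ(p,r),np.median(p[:,2]))
```

```text
t 2.95 p [ 0.4081 -0.1743  0.1101] x [ 0.559  0.829 -0.   ] z [-0.  0. -1.] F [ 0.3 -0.2  0.7] w 0.0468 q [-0.4   0.22 -0.54  0.81 -0.    0.19]
[array([ 0.0002, -0.0014,  0.0759]), array([ 0.1 , -0.02, -0.02])]
fu 1408 [ 0.4084 -0.1735  0.0138] 0.0662014175982511
ou 1549 [ 0.4271 -0.0999  0.014 ] 0.06616463826234792
```

View pics/wrist2.png

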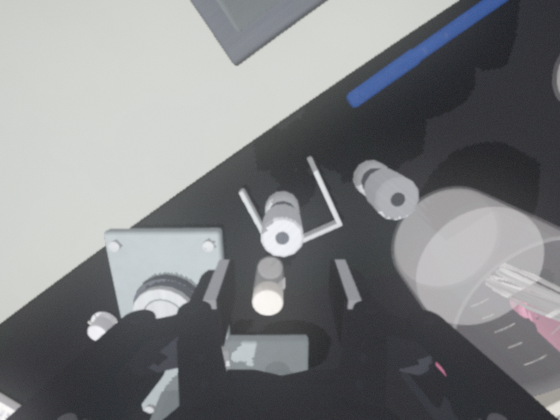

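The cap top is at (282,238), midway between the fingertips (220 and 342). Depth gives (0.4084, −0.1735), so I'll descend and grip.

>>> send_rows(plan="0.0008 -0.0007 0.03 0 0 0 0.1;0.0008 -0.0007 0.055 0 0 0 0.1;0.0008 -0.0007 0.072 0 0 0 0.1;0.0008 -0.0007 0.073 0 0 0 0.1;0.0008 -0.0007 0.073 0 0 0 0.1;0.0008 -0.0007 0.073 0 0 0 -0.5;0.0008 -0.0007 0.073 0 0 0 -0.7;0.0008 -0.0007 0.073 0 0 0 -0.7;0.0008 -0.0007 0.073 0 0 0 -0.7;0.0008 -0.0007 0.073 0 0 0 -0.7;0.0008 -0.0007 0.06 0 0 0 -0.7;0.0008 -0.0007 0.03 0 0 0 -0.7;0.0008 -0.0007 -0.01 0 0 0 -0.7;0.0008 -0.0007 -0.03 0 0 0 -0.7;0.0008 -0.0007 -0.03 0 0 0 -0.7", newtons=30)

```text
t: 4.88
eef_pos: [0.4084, -0.1734, 0.1413]
ee_rot: [2.772, 1.474, 0.002]
wrist_force: [0.5, 0.2, -1.1]
grip_width: 0.0271
```

Run:
```python
from h import *
fmt(); snap('wrist','wrist3');fmt();
C=cloud('wrist3');a=load('wrist3')['im'][100:380,100:500,::-1];cv2.imwrite('pics/w3z.png',cv2.resize(a,None,fx=2,fy=2))
```

```text
t 4.875 p [ 0.4084 -0.1734  0.1413] x [0.559 0.829 0.001] z [ 0.002 -0.001 -1.   ] F [ 0.5  0.2 -1.1] w 0.0271 q [-0.4   0.18 -0.49  0.89  0.    0.19]
t 4.925 p [ 0.4075 -0.173   0.14  ] x [0.559 0.829 0.   ] z [ 0.  0. -1.] F [-0.  -0.5 -1.2] w 0.0268 q [-0.4   0.18 -0.49  0.89  0.    0.19]
```

View pics/w3z.png

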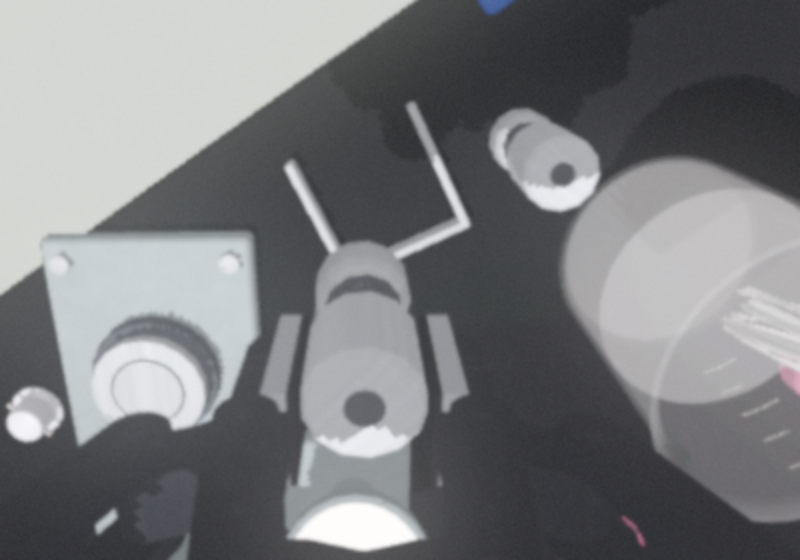

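Run:
```python
from h import *
fmt(); C=cloud('wrist3')
p=sel(C,.36,.45,-.22,-.13,.12,.2);print(p.max(0),np.percentile(p[:,2],[50,90,98]))
q=p[p[:,2]>np.percentile(p[:,2],98)-.004];print(circ(q,.014))
p=sel(C,.38,.46,-.35,-.26,.026,.034);print(len(p),circ(p,.027))
print(rel([.425,-.306,.14],56),rel([.425,-.306,.068],56))
```

```text
t 4.925 p [ 0.4075 -0.173   0.14  ] x [0.559 0.829 0.   ] z [ 0.  0. -1.] F [-0.  -0.5 -1.2] w 0.0268 q [-0.4   0.18 -0.49  0.89  0.    0.19]
[ 0.44370831 -0.13002244  0.19999712] [0.18389986 0.19827762 0.19947993]
[ 0.4063 -0.174   0.0468]
1960 [ 0.4247 -0.3053  0.0268]
[array([-0.1005,  0.0889,  0.    ]), array([ 0.  , -0.01, -0.01])] [array([-0.1005,  0.0888,  0.072 ]), array([ 0.  , -0.01, -0.01])]
```

>>> send_rows(plan="-0.03 0.0265 -0.01 0 0 0 -0.7;-0.065 0.058 -0.01 0 0 0 -0.7;-0.095 0.084 -0.005 0 0 0 -0.7;-0.1002 0.0887 0 0 0 0 -0.7;-0.1002 0.0887 0.03 0 0 0 -0.7;-0.1002 0.0887 0.055 0 0 0 -0.7;-0.1002 0.0887 0.065 0 0 0 -0.7;-0.1002 0.0887 0.069 0 0 0 -0.7;-0.1002 0.0887 0.070 0 0 0 -0.7;-0.1002 0.0887 0.070 0 0 0 -0.7")

```text
t: 6.18
eef_pos: [0.4259, -0.3062, 0.0705]
ee_rot: [2.773, 1.474, 0.001]
wrist_force: [-0.1, -0.6, -0.9]
grip_width: 0.0271
```

Run:
```python
from h import *
fmt(); snap('scene','scene4');snap('wrist','wrist4');fmt();
a=load('scene4')['im'][230:400,220:460,::-1];cv2.imwrite('pics/s4z.png',cv2.resize(a,None,fx=3.3,fy=3.3,interpolation=cv2.INTER_CUBIC))
```

```text
t 6.175 p [ 0.4259 -0.3062  0.0705] x [ 0.559  0.829 -0.   ] z [ 0.001 -0.001 -1.   ] F [-0.1 -0.6 -0.9] w 0.0271 q [-0.62  0.38 -0.41  0.77  0.   -0.03]
t 6.275 p [ 0.4259 -0.3062  0.0705] x [ 0.559  0.829 -0.   ] z [ 0.001 -0.001 -1.   ] F [ 0.1  0.2 -0.7] w 0.0267 q [-0.62  0.38 -0.41  0.77 -0.   -0.03]
```

View pics/s4z.png

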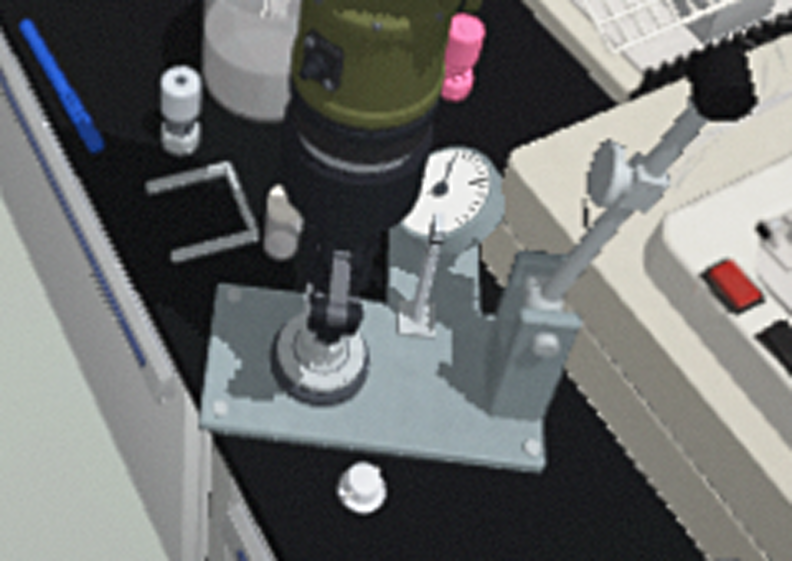

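View pics/wrist4.png

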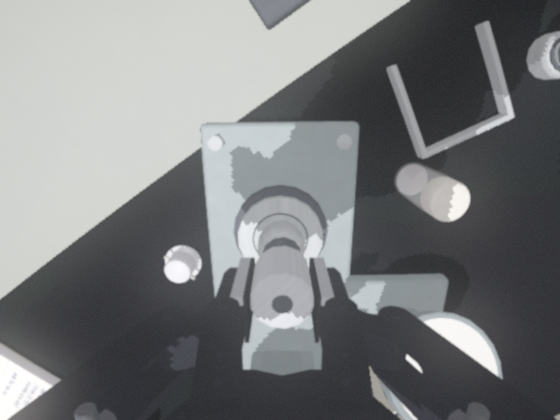

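The foot at (281,240) sits inside the plate's marked ring and is centred. I'll lower it the last few mm.

>>> send_rows(plan="-0.0003 -0.0005 0.0015 0 0 0 -0.7;-0.0003 -0.0005 0.0025 0 0 0 -0.7;-0.0003 -0.0005 0.003 0 0 0 -0.7;-0.0003 -0.0005 0.003 0 0 0 -0.7")

```text
t: 6.78
eef_pos: [0.4249, -0.306, 0.067]
ee_rot: [2.774, 1.474, 0.0]
wrist_force: [-1.1, 0.3, 1.9]
grip_width: 0.0266
```

Contact shows as +1.9 N. Now I'll release and rise.

>>> send_rows(plan="0 0 0 0 0 0 -0.2;0 0 0 0 0 0 0.1;0 0 0 0 0 0 0.1;0 0 0 0 0 0 0.1;0 0 -0.01 0 0 0 0.1;0 0 -0.03 0 0 0 0.1;0 0 -0.07 0 0 0 0.1;0 0 -0.11 0 0 0 0.1;0 0 -0.13 0 0 0 0.1;0 0 -0.13 0 0 0 0.1")

```text
t: 8.02
eef_pos: [0.426, -0.3068, 0.1991]
ee_rot: [2.77, 1.473, 0.003]
wrist_force: [-0.4, 0.3, 0.4]
grip_width: 0.0475
```

Run:
```python
from h import *
fmt(); snap('wrist','wrist5');C=cloud('wrist5')
p=sel(C,.38,.46,-.35,-.26,.09,.105);print('cap',len(p),circ(p,.014),np.median(p[:,2]))
p=sel(C,.38,.46,-.35,-.26,.026,.034);print('plate',len(p),circ(p,.027))
p=sel(C,.3,.5,-.45,-.2,.008,.0145)
print(len(p),cv2.minAreaRect(p[:,:2].astype(np.float32)))
a=load('wrist5')['im'][100:380,100:500,::-1];cv2.imwrite('pics/w5z.png',cv2.resize(a,None,fx=2,fy=2))
```

```text
t 8.025 p [ 0.426  -0.3068  0.1991] x [ 0.559  0.829 -0.   ] z [ 0.004 -0.003 -1.   ] F [-0.4  0.3  0.4] w 0.0475 q [-0.62  0.27 -0.21  1.09  0.   -0.03]
cap 889 [ 0.4243 -0.3054  0.0137] 0.09604784328154199
plate 1131 [ 0.4251 -0.3061  0.0268]
10250 ((0.4413154721260071, -0.3208228051662445), (0.15410849452018738, 0.21514566242694855), 41.92319869995117)
```

View pics/w5z.png

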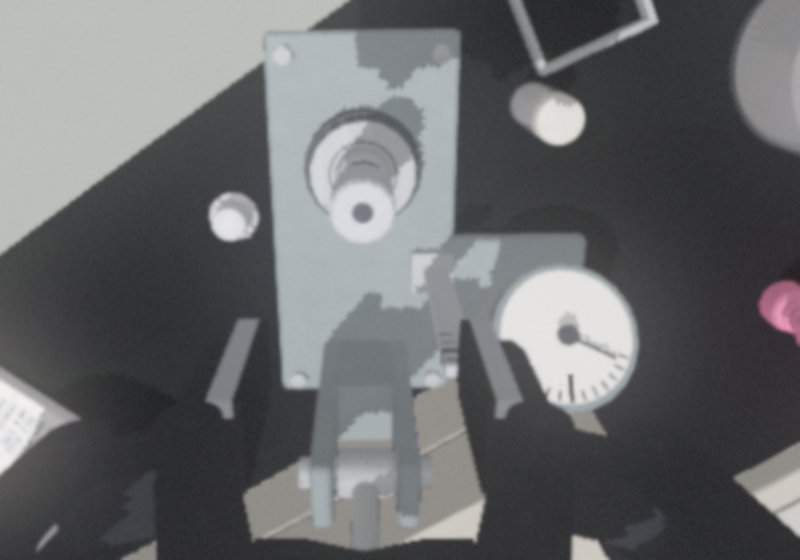

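Run:
```python
from h import *
c=load('wrist5')
P=[w(c,u/2+100,v/2+100,z=.013) for u,v in [(283,54),(441,53),(298,380),(433,380)]]
for p in P: print(p.round(4))
for a,b in [(2,0),(3,1),(0,1)]:
    d=P[a]-P[b]; print(np.rad2deg(np.arctan2(d[1],d[0])))
for f in ['top0','scene0']:
    p=sel(cloud(f),.5,.65,-.5,-.33,.27,.34);print(f,np.percentile(p,[1,99],axis=0).round(4))
S=cloud('scene0');i=load('scene0')['im']
m=(i.max(-1)<45)&(S[...,2]>.26)&(S[...,2]<.34)&(S[...,0]>.45)&(S[...,0]<.65)&(S[...,1]<-.3)&(S[...,1]>-.5)
print('scene blk',m.sum(),np.percentile(S[m],[2,50,98],axis=0).round(4))
```

```text
[ 0.3548 -0.3064  0.013 ]
[ 0.3991 -0.2402  0.013 ]
[ 0.5124 -0.4115  0.013 ]
[ 0.5578 -0.3445  0.013 ]
-33.686292912901635
-33.31362357293097
-123.74878339738126
top0 [[ 0.5468 -0.4118  0.2724]
 [ 0.5775 -0.3817  0.3196]]
scene0 [[ 0.5431 -0.4136  0.271 ]
 [ 0.5718 -0.3811  0.3163]]
scene blk 363 [[ 0.5436 -0.4126  0.2941]
 [ 0.5542 -0.4009  0.3105]
 [ 0.5683 -0.3821  0.3162]]
```

Run:
```python
from h import *
print(rel([.426,-.3068,.37],56.4),rel([.550,-.389,.37],56.4))
```

```text
[array([-1.000e-04,  1.400e-03, -1.724e-01]), array([ 0.12,  0.  , -0.41])] [array([ 0.0011,  0.1501, -0.1721]), array([ 0.12,  0.  , -0.41])]
```

>>> send_rows(plan="0 0 -0.06 0 0 0 0.3;0 0 -0.12 0 0 -0.4 0.3;0 0 -0.172 0 0 -0.4 0.3;0 0.05 -0.172 0 0 -0.4 0.3;0.001 0.1 -0.172 0 0 -0.4 0.3;0.001 0.14 -0.172 0 0 -0.4 0.3;0.001 0.15 -0.172 0 0 -0.4 0.3;0.001 0.15 -0.172 0 0 -0.4 0.3")

```text
t: 9.07
eef_pos: [0.5501, -0.3892, 0.3658]
ee_rot: [-2.765, -1.483, 0.003]
wrist_force: [-0.5, -0.1, -0.0]
grip_width: 0.0556
```

Run:
```python
from h import *
fmt(); snap('wrist','wrist6');snap('scene','scene6');fmt();C=cloud('wrist6')
a=load('wrist6')['im'][100:380,100:500,::-1];cv2.imwrite('pics/w6z.png',cv2.resize(a,None,fx=2,fy=2))
p=sel(C,.5,.62,-.46,-.34,.27,.34);print(len(p),np.percentile(p,[1,50,99],axis=0).round(4))
```

```text
t 9.075 p [ 0.5501 -0.3892  0.3658] x [0.554 0.833 0.   ] z [-0.004  0.002 -1.   ] F [-0.5 -0.1 -0. ] w 0.0556 q [-0.62  0.56  0.68  1.7  -0.   -0.03]
t 9.175 p [ 0.5492 -0.3886  0.3677] x [0.554 0.833 0.   ] z [-0.002  0.001 -1.   ] F [-0.9 -0.3  0.4] w 0.0553 q [-0.62  0.55  0.68  1.7  -0.   -0.03]
1613 [[ 0.5453 -0.4094  0.2717]
 [ 0.5569 -0.3932  0.3123]
 [ 0.5744 -0.3802  0.316 ]]
```

View pics/w6z.png

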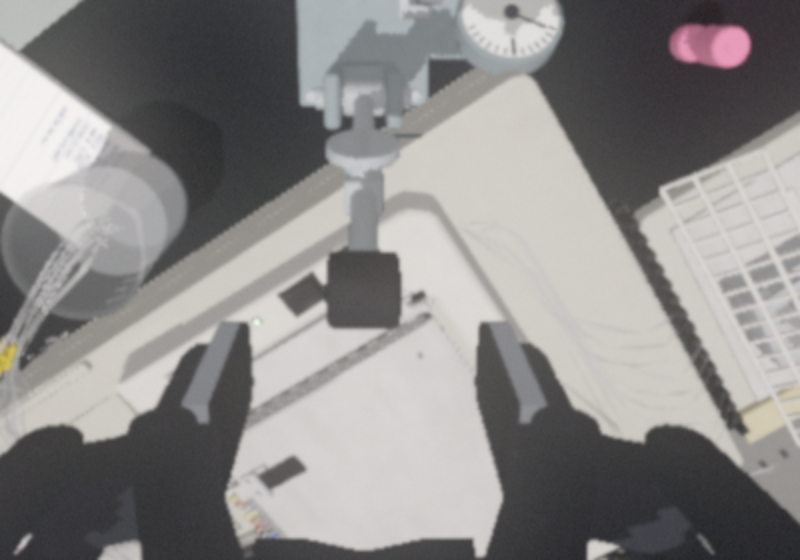

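View pics/scene6.png

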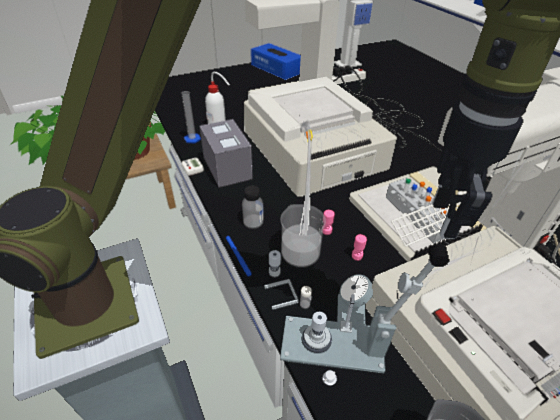

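The knob spans crop (329–400, 252–327), i.e. wrist pixels (264–300, 226–263). It is centred laterally between the fingers, and measures (0.560, −0.395, ~0.302), so the lever angle is about 1.78. I'll descend and grip it.

>>> send_rows(plan="0 0.012 0.02 0 0 0 0.3;0 0.012 0.05 0 0 0 0.3;0 0.012 0.075 0 0 0 0.3;0 0.012 0.085 0 0 0 0.3;0 0.012 0.085 0 0 0 0.3;0 0.012 0.085 0 0 0 -0.2;0 0.012 0.085 0 0 0 -0.7;0 0.012 0.085 0 0 0 -0.7;0 0.012 0.085 0 0 0 -0.7", newtons=40)

```text
t: 10.3
eef_pos: [0.5601, -0.3962, 0.2854]
ee_rot: [2.766, 1.483, 0.002]
wrist_force: [-0.0, 0.2, 5.9]
grip_width: 0.0255
```

Run:
```python
from h import *
fmt(); snap('wrist','wrist7');snap('scene','scene7')
a=load('scene7')['im'][180:380,320:520,::-1];b=load('wrist7')['im'][100:380,140:420,::-1]
cv2.imwrite('pics/m7.png',np.hstack([cv2.resize(a,(400,400)),cv2.resize(b,(400,400))]))
```

```text
t 10.3 p [ 0.5601 -0.3962  0.2854] x [ 0.554  0.833 -0.   ] z [ 0.002 -0.002 -1.   ] F [-0.   0.2  5.9] w 0.0255 q [-0.62  0.55  0.45  1.47 -0.   -0.03]
```

View pics/m7.png

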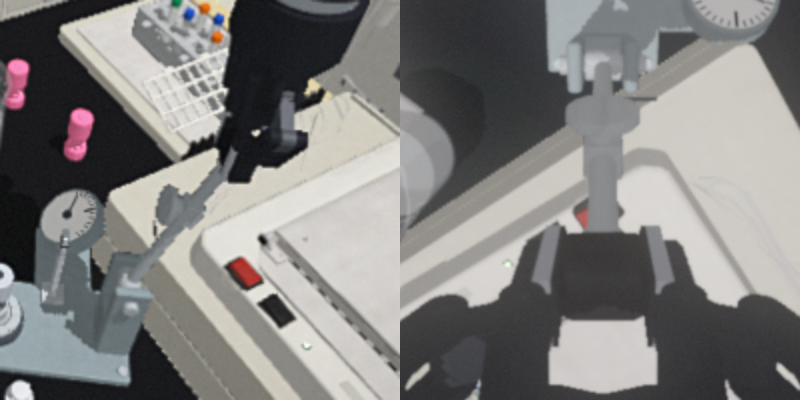

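Run:
```python
import numpy as np
a0=1.785;N=18
s=np.linspace(0,1,N+1)[1:];s=.5*s+.5*(3*s**2-2*s**3)
for a in a0+(0.30-a0)*s: print(round(a,3),'%.4f %.4f'%(-.2*np.cos(a)+.2*np.cos(a0),.2*np.sin(a0)-.2*np.sin(a)))
```

```text
1.737 -0.0094 -0.0018
1.677 -0.0213 -0.0034
1.606 -0.0354 -0.0044
1.526 -0.0514 -0.0044
1.439 -0.0689 -0.0028
1.345 -0.0873 0.0005
1.247 -0.1062 0.0058
1.145 -0.1251 0.0133
1.042 -0.1433 0.0227
0.94 -0.1605 0.0340
0.838 -0.1763 0.0467
0.74 -0.1902 0.0606
0.646 -0.2022 0.0750
0.559 -0.2121 0.0894
0.479 -0.2200 0.1033
0.408 -0.2261 0.1161
0.348 -0.2305 0.1272
0.3 -0.2336 0.1363
```

>>> send_rows(plan="0 -0.0094 -0.0018 0 0 0 -0.7;0 -0.0213 -0.0034 0 0 0 -0.7;0 -0.0354 -0.0044 0 0 0 -0.7;0 -0.0514 -0.0044 0 0 0 -0.7;0 -0.0689 -0.0028 0 0 0 -0.7;0 -0.0873 0.0005 0 0 0 -0.7;0 -0.1062 0.0058 0 0 0 -0.7;0 -0.1251 0.0133 0 0 0 -0.7;0 -0.1433 0.0227 0 0 0 -0.7;0 -0.1605 0.0340 0 0 0 -0.7;0 -0.1763 0.0467 0 0 0 -0.7;0 -0.1902 0.0606 0 0 0 -0.7;0 -0.2022 0.0750 0 0 0 -0.7;0 -0.2121 0.0894 0 0 0 -0.7;0 -0.2200 0.1033 0 0 0 -0.7;0 -0.2261 0.1161 0 0 0 -0.7;0 -0.2305 0.1272 0 0 0 -0.7;0 -0.2336 0.1363 0 0 0 -0.7;0 -0.2336 0.1363 0 0 0 -0.7")

```text
t: 12.78
eef_pos: [0.3631, -0.2658, 0.1467]
ee_rot: [-2.767, -1.483, 0.005]
wrist_force: [-5.8, -2.0, 0.4]
grip_width: 0.025
```

Run:
```python
from h import *
fmt(); snap('wrist','wrist8');snap('scene','scene8')
a=load('scene8')['im'][230:400,250:450,::-1];b=load('wrist8')['im'][100:380,140:420,::-1]
cv2.imwrite('pics/m8.png',np.hstack([cv2.resize(a,(460,391)),cv2.resize(b,(340,391))]))
```

```text
t 12.775 p [ 0.3631 -0.2658  0.1467] x [ 0.554  0.833 -0.002] z [-0.004  0.    -1.   ] F [-5.8 -2.   0.4] w 0.025 q [-0.63  0.19 -0.46  0.92 -0.   -0.04]
```

View pics/m8.png

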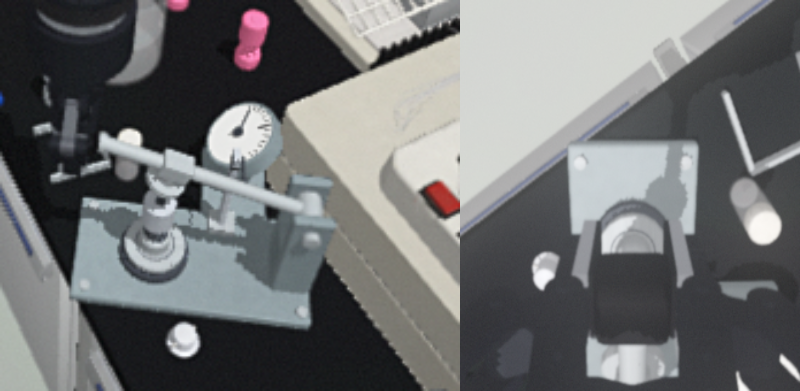

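>>> send_rows(plan="0 -0.0022 0.008 0 0 0 -0.7;0 -0.0041 0.0165 0 0 0 -0.7;0 -0.0055 0.0245 0 0 0 -0.7;0 -0.0066 0.0323 0 0 0 -0.7;0 -0.0072 0.038 0 0 0 -0.7;0 -0.0077 0.044 0 0 0 -0.7;0 -0.008 0.049 0 0 0 -0.7;0 -0.008 0.049 0 0 0 -0.7;0 -0.008 0.049 0 0 0 -0.7")

```text
t: 14.0
eef_pos: [0.3559, -0.2611, 0.0978]
ee_rot: [-2.766, -1.482, 0.006]
wrist_force: [-6.2, -1.5, 1.4]
grip_width: 0.0253
```

Run:
```python
from h import *
fmt(); snap('wrist','wrist9');snap('scene','scene9')
a=load('scene9')['im'][230:400,250:450,::-1];b=load('wrist9')['im'][100:380,140:420,::-1]
cv2.imwrite('pics/m9.png',cv2.resize(a,(800,680),interpolation=cv2.INTER_CUBIC)[:600])
```

```text
t 14.0 p [ 0.3559 -0.2611  0.0978] x [ 0.554  0.833 -0.002] z [-0.005  0.001 -1.   ] F [-6.2 -1.5  1.4] w 0.0253 q [-0.63  0.23 -0.56  0.79 -0.   -0.04]
```

View pics/m9.png

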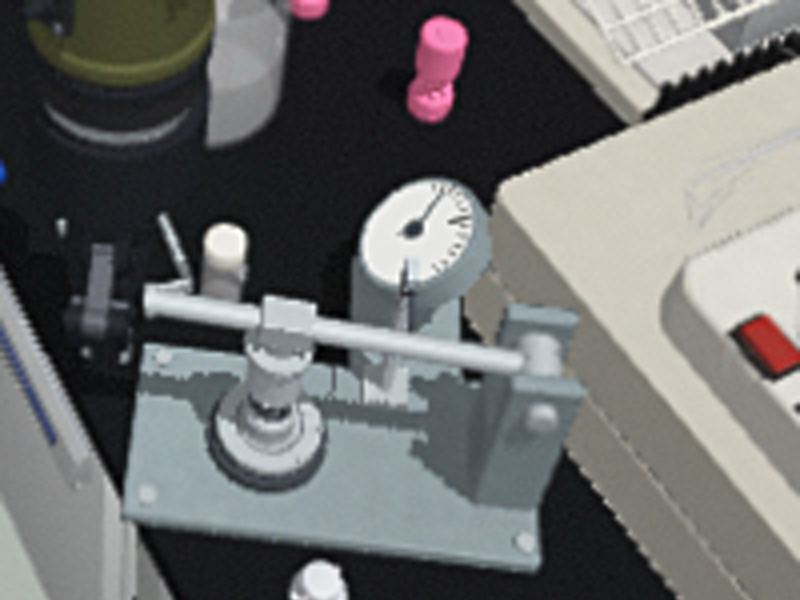

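```bash
cat >> h.py <<'E'
def lever(f):
    C=cloud(f); e=np.array([.833,-.553]);n=np.array([.553,.833]);o=np.array([.4248,-.3057])
    d=C[...,:2]-o; X=d@e;Y=d@n;Z=C[...,2]
    m=(X>-.05)&(X<.10)&(np.abs(Y)<.012)&(Z>.09)&(Z<.2)&~((X>-.025)&(X<.025))
    x=X[m];z=Z[m]
    # take top ridge
    xs=[];zs=[]
    for b in np.arange(-.05,.1,.005):
        k=(x>=b)&(x<b+.005)
        if k.sum()>5: xs.append(x[k].mean());zs.append(np.percentile(z[k],95))
    xs,zs=np.array(xs),np.array(zs)
    p=np.polyfit(xs,zs,1);p=np.polyfit(xs[abs(np.polyval(p,xs)-zs)<.004],zs[abs(np.polyval(p,xs)-zs)<.004],1)
    print(f,'angle',-np.arctan(p[0]),'top z at hinge',np.polyval(p,.12),len(xs)); print(np.c_[xs,zs].round(4).tolist())
E
python3 - <<'E'
from h import *
lever('scene8');lever('scene9')
E
```

```text
scene8 angle 0.34467081255624765 top z at hinge 0.11303502070611554 20
[[-0.0476, 0.1737], [-0.0424, 0.1719], [-0.0376, 0.169], [-0.0328, 0.1678], [-0.0274, 0.1654], [0.0275, 0.1461], [0.0324, 0.1443], [0.0375, 0.142], [0.0425, 0.1413], [0.0477, 0.1398], [0.0523, 0.1373], [0.0574, 0.1356], [0.0626, 0.1335], [0.0675, 0.1322], [0.0728, 0.13], [0.0774, 0.1288], [0.0826, 0.1271], [0.0874, 0.1237], [0.0924, 0.1227], [0.0975, 0.1211]]
scene9 angle 0.10039874839672959 top z at hinge 0.11301198148839013 20
[[-0.0475, 0.1299], [-0.0424, 0.1295], [-0.0377, 0.1288], [-0.0325, 0.1293], [-0.0275, 0.1277], [0.0275, 0.1213], [0.0323, 0.1205], [0.0373, 0.1209], [0.0429, 0.1212], [0.0476, 0.1206], [0.0524, 0.1207], [0.0579, 0.1195], [0.062, 0.1187], [0.0675, 0.1177], [0.0726, 0.1182], [0.0775, 0.117], [0.0824, 0.117], [0.0877, 0.1164], [0.0924, 0.1161], [0.0976, 0.1154]]
```

View pics/wrist9.png

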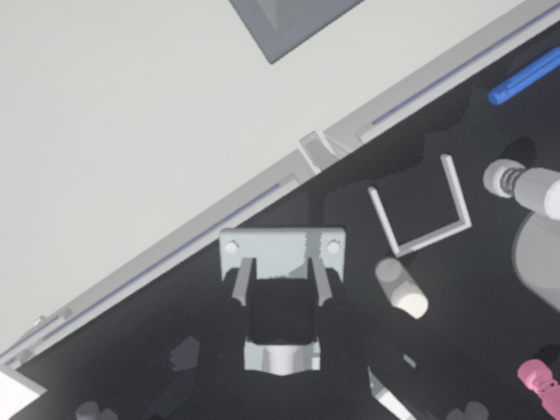

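Depth of the bar gives a lever angle of 0.10, not the 0.037 I got from the TCP, so the knob sits about 11 mm higher in the pads than assumed. I'll approach the mark using the camera angle.

>>> send_rows(plan="0 0 0.003 0 0 0 -0.7;0 -0.0004 0.006 0 0 0 -0.7;0 -0.0007 0.009 0 0 0 -0.7;0 -0.0008 0.0115 0 0 0 -0.7;0 -0.0009 0.013 0 0 0 -0.7;0 -0.0009 0.013 0 0 0 -0.7", newtons=60)

```text
t: 14.85
eef_pos: [0.3558, -0.261, 0.0854]
ee_rot: [-2.767, -1.483, 0.005]
wrist_force: [-6.4, -0.5, 3.9]
grip_width: 0.0252
```

Run:
```python
from h import *
fmt(); snap('scene','scene10');lever('scene10')
a=load('scene10')['im'][230:400,250:450,::-1]
cv2.imwrite('pics/m10.png',cv2.resize(a,(800,680),interpolation=cv2.INTER_CUBIC)[:600])
```

```text
t 14.85 p [ 0.3558 -0.261   0.0854] x [ 0.554  0.833 -0.002] z [-0.004  0.    -1.   ] F [-6.4 -0.5  3.9] w 0.0252 q [-0.63  0.24 -0.58  0.75 -0.   -0.04]
scene10 angle 0.03752474650299963 top z at hinge 0.11325663650136547 20
[[-0.0475, 0.1191], [-0.0425, 0.1201], [-0.0375, 0.1191], [-0.0324, 0.1182], [-0.0276, 0.1189], [0.0273, 0.1169], [0.0323, 0.1168], [0.0377, 0.1168], [0.0425, 0.1158], [0.0472, 0.1158], [0.0528, 0.1163], [0.0576, 0.116], [0.0623, 0.1154], [0.0677, 0.1155], [0.0726, 0.1151], [0.0775, 0.1148], [0.0827, 0.1135], [0.0873, 0.115], [0.0925, 0.1139], [0.0976, 0.114]]
```

View pics/m10.png

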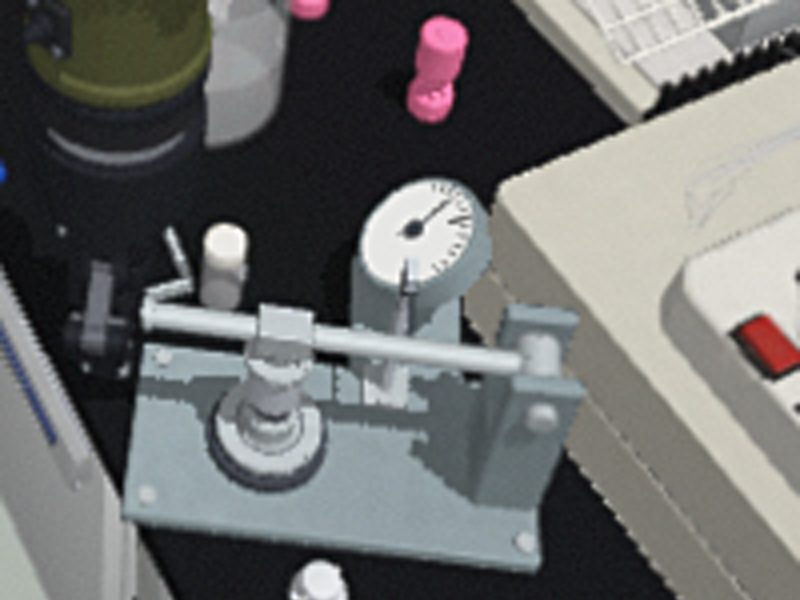

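>>> send_rows(plan="0 0 0.002 0 0 0 -0.7;0 0 0.004 0 0 0 -0.7;0 0 0.006 0 0 0 -0.7;0 0 0.007 0 0 0 -0.7;0 0 0.007 0 0 0 -0.7;0 0 0.007 0 0 0 -0.7")

```text
t: 15.65
eef_pos: [0.3559, -0.2611, 0.0787]
ee_rot: [-2.768, -1.483, 0.005]
wrist_force: [-7.4, -0.7, 7.0]
grip_width: 0.0254
```

Run:
```python
from h import *
fmt(); snap('scene','scene11');lever('scene11');snap('top','top11');lever('top11')
a=load('scene11')['im'][260:330,320:390,::-1]; b=load('top11')['im'][165:205,350:395,::-1]
cv2.imwrite('pics/m11.png',np.hstack([cv2.resize(a,(400,400),interpolation=cv2.INTER_CUBIC),cv2.resize(b,(400,400),interpolation=cv2.INTER_CUBIC)]))
```

```text
t 15.65 p [ 0.3559 -0.2611  0.0787] x [ 0.554  0.833 -0.002] z [-0.003 -0.    -1.   ] F [-7.4 -0.7  7. ] w 0.0254 q [-0.63  0.25 -0.59  0.73 -0.   -0.04]
scene11 angle 0.006211773061149371 top z at hinge 0.11308194496478606 20
[[-0.0474, 0.1138], [-0.0427, 0.1138], [-0.0375, 0.1142], [-0.0324, 0.1141], [-0.0276, 0.1141], [0.0275, 0.1141], [0.0328, 0.1143], [0.0377, 0.1143], [0.0426, 0.1125], [0.0476, 0.1134], [0.0526, 0.1137], [0.0577, 0.1138], [0.0626, 0.1127], [0.0675, 0.1132], [0.0724, 0.1136], [0.0775, 0.1133], [0.0825, 0.1135], [0.0874, 0.113], [0.0926, 0.1128], [0.0977, 0.1137]]
top11 angle 0.019343066279468444 top z at hinge 0.11446454826710015 9
[[0.0272, 0.1161], [0.033, 0.1146], [0.0522, 0.1187], [0.0579, 0.1122], [0.062, 0.1185], [0.072, 0.1161], [0.083, 0.1144], [0.0912, 0.1168], [0.0974, 0.1126]]
```

View pics/m11.png

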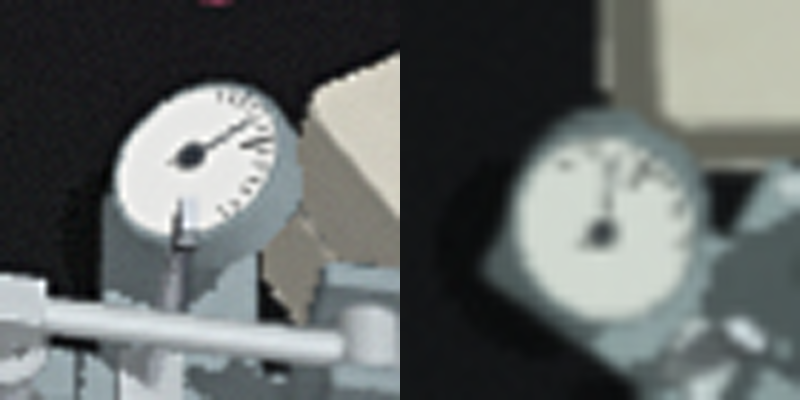

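The lever is level (0.006 from depth). The needle tip at (247,120) in the left dial crop is clearly short of the thick mark at (257,145), and the top view agrees. Now I'll hold for over a second.

>>> send_rows(plan="0 0 0.0007 0 0 0 -0.7;0 0 0.0007 0 0 0 -0.7;0 0 0.0007 0 0 0 -0.7;0 0 0.0007 0 0 0 -0.7;0 0 0.0007 0 0 0 -0.7;0 0 0.0007 0 0 0 -0.7;0 0 0.0007 0 0 0 -0.7;0 0 0.0007 0 0 0 -0.7;0 0 0.0007 0 0 0 -0.7;0 0 0.0007 0 0 0 -0.7;0 0 0.0007 0 0 0 -0.7")

```text
t: 17.12
eef_pos: [0.356, -0.2611, 0.0782]
ee_rot: [-2.768, -1.483, 0.005]
wrist_force: [-7.1, -0.4, 7.8]
grip_width: 0.0256
```

Run:
```python
from h import *
fmt(); snap('scene','scene12');lever('scene12')
a=load('scene12')['im'][260:330,320:390,::-1]
cv2.imwrite('pics/m12.png',cv2.resize(a,(560,560),interpolation=cv2.INTER_CUBIC))
# needle angle: rectify dial by its plane
C=cloud('scene12');c=load('scene12')
u0,v0=320+190*70/400,260+155*70/400
print('hub',u0,v0,C[int(v0),int(u0)])
ys,xs=np.mgrid[260:315,335:380];P=C[260:315,335:380].reshape(-1,3);im=c['im'][260:315,335:380].reshape(-1,3)
m=(im.min(1)>190);Q=P[m];cen=np.median(Q,0);Q=Q[np.linalg.norm(Q-cen,axis=1)<.035];U,s,V=np.linalg.svd(Q-Q.mean(0));n=V[2];n*=np.sign(n[2]);print('dial c',Q.mean(0),'n',n)
e=np.array([.833,-.553,0]);e=e-n*(e@n);e/=np.linalg.norm(e);rt=np.cross(e,n)
R,t=RT(c);o=-R.T@t
def hit(u,v):
    r=w(c,u,v,d=1.)-o;return o+r*(((Q.mean(0)-o)@n)/(r@n))
h=hit(u0,v0)
for nm,(a,b) in dict(needle=(250,118),thick=(257,145),lasttick=(225,95)).items():
    d=hit(320+a*70/400,260+b*70/400)-h;print(nm,'angle from away (cw+)',np.arctan2(d@rt,d@e).round(3),np.linalg.norm(d).round(4))
```

```text
t 17.125 p [ 0.356  -0.2611  0.0782] x [ 0.554  0.833 -0.002] z [-0.003 -0.    -1.   ] F [-7.1 -0.4  7.8] w 0.0256 q [-0.63  0.25 -0.59  0.73 -0.   -0.04]
scene12 angle 0.0032972165896705138 top z at hinge 0.11313448978446772 20
[[-0.0473, 0.1138], [-0.0427, 0.1132], [-0.0375, 0.1141], [-0.0325, 0.1132], [-0.0276, 0.1141], [0.0275, 0.1132], [0.0326, 0.113], [0.0375, 0.1136], [0.0425, 0.113], [0.0476, 0.1139], [0.0524, 0.114], [0.0576, 0.1131], [0.0626, 0.1138], [0.0674, 0.1128], [0.0723, 0.1128], [0.0777, 0.113], [0.0826, 0.1129], [0.0874, 0.1144], [0.0926, 0.1131], [0.0975, 0.1131]]
hub 353.25 287.125 [ 0.5323754  -0.26342803  0.07673216]
dial c [ 0.53395798 -0.262606    0.07278507] n [-0.47671809  0.3138662   0.8211138 ]
needle angle from away (cw+) -0.362 0.0263
thick angle from away (cw+) 0.143 0.0273
lasttick angle from away (cw+) -1.01 0.0277
```

View pics/m12.png

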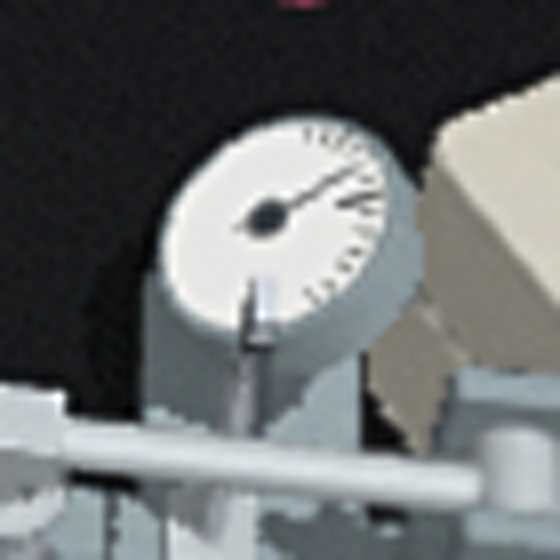

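The needle is about 0.36 rad short of straight-away, so it reads about 0.84: a weak unit, for the right flap. I'll raise the lever.

Run:
```python
import numpy as np
N=19
s=np.linspace(0,1,N+1)[1:];s=.6*s+.4*(3*s**2-2*s**3)
print(';'.join('0 %.4f %.4f 0 0 0 -0.7'%(.2-.2*np.cos(a),-.2*np.sin(a)) for a in 1.68*s))
```

```text
0 0.0003 -0.0117 0 0 0 -0.7;0 0.0016 -0.0253 0 0 0 -0.7;0 0.0042 -0.0405 0 0 0 -0.7;0 0.0083 -0.0570 0 0 0 -0.7;0 0.0143 -0.0743 0 0 0 -0.7;0 0.0223 -0.0918 0 0 0 -0.7;0 0.0325 -0.1092 0 0 0 -0.7;0 0.0447 -0.1260 0 0 0 -0.7;0 0.0588 -0.1416 0 0 0 -0.7;0 0.0746 -0.1558 0 0 0 -0.7;0 0.0917 -0.1681 0 0 0 -0.7;0 0.1097 -0.1784 0 0 0 -0.7;0 0.1281 -0.1866 0 0 0 -0.7;0 0.1464 -0.1927 0 0 0 -0.7;0 0.1642 -0.1968 0 0 0 -0.7;0 0.1810 -0.1991 0 0 0 -0.7;0 0.1965 -0.2000 0 0 0 -0.7;0 0.2101 -0.1997 0 0 0 -0.7;0 0.2218 -0.1988 0 0 0 -0.7
```

>>> send_rows(plan="0 0.0003 -0.0117 0 0 0 -0.7;0 0.0016 -0.0253 0 0 0 -0.7;0 0.0042 -0.0405 0 0 0 -0.7;0 0.0083 -0.0570 0 0 0 -0.7;0 0.0143 -0.0743 0 0 0 -0.7;0 0.0223 -0.0918 0 0 0 -0.7;0 0.0325 -0.1092 0 0 0 -0.7;0 0.0447 -0.1260 0 0 0 -0.7;0 0.0588 -0.1416 0 0 0 -0.7;0 0.0746 -0.1558 0 0 0 -0.7;0 0.0917 -0.1681 0 0 0 -0.7;0 0.1097 -0.1784 0 0 0 -0.7;0 0.1281 -0.1866 0 0 0 -0.7;0 0.1464 -0.1927 0 0 0 -0.7;0 0.1642 -0.1968 0 0 0 -0.7;0 0.1810 -0.1991 0 0 0 -0.7;0 0.1965 -0.2000 0 0 0 -0.7;0 0.2101 -0.1997 0 0 0 -0.7;0 0.2218 -0.1988 0 0 0 -0.7;0 0.2218 -0.1988 0 0 0 -0.7")

```text
t: 19.68
eef_pos: [0.5426, -0.3845, 0.2775]
ee_rot: [2.769, 1.484, -0.0]
wrist_force: [-1.3, -2.7, 4.3]
grip_width: 0.0255
```

Run:
```python
from h import *
fmt(); snap('wrist','wrist13');snap('scene','scene13')
a=load('scene13')['im'][180:400,240:520,::-1];b=load('wrist13')['im'][100:380,140:420,::-1]
cv2.imwrite('pics/m13.png',np.hstack([cv2.resize(a,(500,393)),cv2.resize(b,(300,393))]))
```

```text
t 19.675 p [ 0.5426 -0.3845  0.2775] x [ 0.554  0.833 -0.   ] z [ 0. -0. -1.] F [-1.3 -2.7  4.3] w 0.0255 q [-0.62  0.5   0.36  1.43 -0.   -0.03]
```

View pics/m13.png

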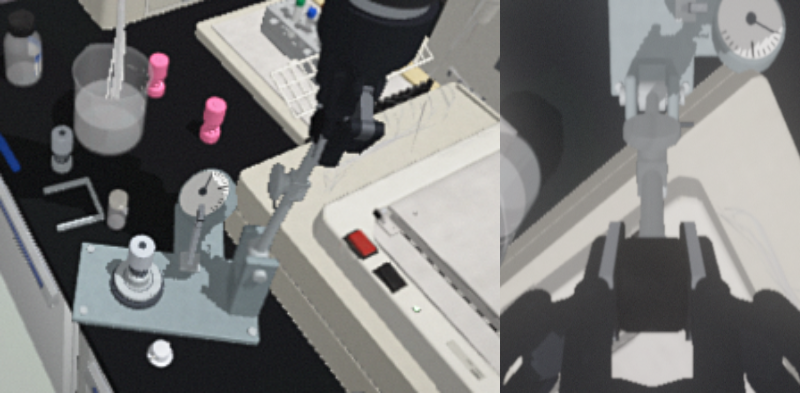

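>>> send_rows(plan="0 0 0 0 0 0 0;0 0 0 0 0 0 0.3;0 0 0 0 0 0 0.3;0 0 -0.02 0 0 0 0.3;0 0 -0.06 0 0 0 0.3;0 0 -0.09 0 0 0 0.3;0 -0.04 -0.09 0 0 0 0.3;0 -0.09 -0.09 0 0 0 0.2;0 -0.13 -0.07 0 0 0 0.1;0 -0.142 -0.02 0 0 0 0.1;0 -0.142 0.03 0 0 0 0.1;0 -0.142 0.075 0 0 0 0.1;0 -0.142 0.08 0 0 0 0.1;0 -0.142 0.08 0 0 0 0.1", newtons=30)

```text
t: 21.52
eef_pos: [0.4248, -0.3058, 0.1976]
ee_rot: [2.768, 1.484, 0.001]
wrist_force: [0.8, 0.1, -0.1]
grip_width: 0.0469
```

Run:
```python
from h import *
fmt(); snap('wrist','wrist14');C=cloud('wrist14');snap('scene','scene14')
p=sel(C,.38,.46,-.35,-.26,.09,.105);print('cap',len(p),circ(p,.014),np.median(p[:,2]))
a=load('scene14')['im'][180:400,240:520,::-1];b=load('wrist14')['im'][100:380,140:420,::-1]
cv2.imwrite('pics/m14.png',np.hstack([cv2.resize(a,(500,393)),cv2.resize(b,(300,393))]))
p=sel(cloud('scene14'),.5,.65,-.5,-.33,.27,.34);print(np.percentile(p,[1,50,99],axis=0).round(4))
```

```text
t 21.525 p [ 0.4248 -0.3058  0.1976] x [0.553 0.833 0.   ] z [ 0.001 -0.    -1.   ] F [ 0.8  0.1 -0.1] w 0.0469 q [-0.62  0.27 -0.21  1.09  0.   -0.04]
cap 900 [ 0.4244 -0.3055  0.0138] 0.09602055133378204
[[ 0.5231 -0.3996  0.2717]
 [ 0.5337 -0.3871  0.3123]
 [ 0.5517 -0.3693  0.3204]]
```

View pics/m14.png

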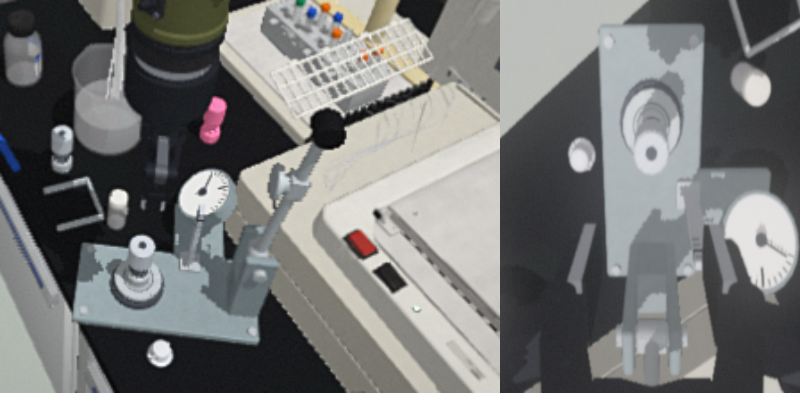

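The lever stays up (knob at (327,128) in the left crop) and the unit stands on the plate at (0.4244, −0.3055). I'll grasp it high on the cap.

>>> send_rows(plan="0 -0.0005 0.05 0 0 0 0.1;0 -0.0005 0.09 0 0 0 0.1;0 -0.0005 0.115 0 0 0 0.1;0 -0.0005 0.1235 0 0 0 0.1;0 -0.0005 0.1235 0 0 0 0.1;0 -0.0005 0.1235 0 0 0 -0.4;0 -0.0005 0.1235 0 0 0 -0.7;0 -0.0005 0.1235 0 0 0 -0.7;0 -0.0005 0.1235 0 0 0 -0.7;0 -0.0005 0.1235 0 0 0 -0.7;0 -0.0005 0.11 0 0 0 -0.7;0 -0.0005 0.08 0 0 0 -0.7;0 -0.0005 0.03 0 0 0 -0.7;0 -0.0005 -0.03 0 0 0 -0.7;0 -0.0005 -0.08 0 0 0 -0.7;0 -0.0005 -0.08 0 0 0 -0.7", newtons=30)

```text
t: 23.62
eef_pos: [0.4252, -0.3061, 0.2812]
ee_rot: [2.763, 1.481, 0.005]
wrist_force: [0.1, 0.1, -1.8]
grip_width: 0.0271
```

Run:
```python
from h import *
fmt(); snap('wrist','wrist15')
for f in ['scene14','top11']:
    p=sel(cloud(f),.2,.55,-.25,.45,.13,.6)
    for y in np.arange(-.25,.45,.05):
        k=(p[:,1]>=y)&(p[:,1]<y+.05)
        if k.sum()>3: print(f,round(y,2),k.sum(),p[k].min(0).round(3),p[k].max(0).round(3))
print(rel([.33,0,.28],56.4),rel([.40,.30,.28],56.4))
```

```text
t 23.625 p [ 0.4252 -0.3061  0.2812] x [ 0.554  0.833 -0.   ] z [ 0.006 -0.004 -1.   ] F [ 0.1  0.1 -1.8] w 0.0271 q [-0.62  0.24 -0.04  1.29  0.   -0.04]
scene14 -0.05 41 [ 0.2   -0.029  0.13 ] [ 0.55 -0.    0.6 ]
scene14 -0.0 260 [0.2   0.    0.525] [0.215 0.028 0.6  ]
top11 -0.25 897 [ 0.323 -0.25   0.131] [ 0.416 -0.2    0.6  ]
top11 -0.2 68 [ 0.289 -0.2    0.512] [ 0.346 -0.15   0.6  ]
top11 -0.05 7 [ 0.543 -0.029  0.131] [ 0.549 -0.019  0.147]
top11 -0.0 8 [0.2   0.026 0.538] [0.208 0.031 0.598]
top11 0.25 14 [0.416 0.266 0.13 ] [0.524 0.295 0.134]
top11 0.3 25 [0.42  0.301 0.13 ] [0.518 0.349 0.136]
top11 0.35 17 [0.424 0.352 0.13 ] [0.515 0.397 0.135]
top11 0.4 10 [0.45 0.4  0.13] [0.529 0.429 0.136]
[array([ 0.2022, -0.2474, -0.0022]), array([ 0.17, -0.01, -0.01])] [array([ 0.4908, -0.3551, -0.0024]), array([ 0.17, -0.01, -0.01])]
```

View pics/wrist15.png

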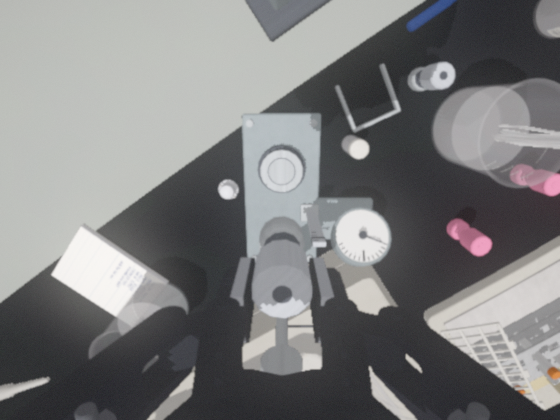

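The unit is held upright, with its cap at (283,275) between the fingers. I'll carry it around the beaker to the collector.

>>> send_rows(plan="0.04 -0.05 0 0 0 0 -0.7;0.08 -0.1 0 0 0 0 -0.7;0.12 -0.15 0 0 0 0 -0.7;0.16 -0.2 0 0 0 0 -0.7;0.2 -0.245 0 0 0 0 -0.7;0.25 -0.265 0 0 0 0 -0.7;0.3 -0.285 0 0 0 0 -0.7;0.35 -0.305 0 0 0 0 -0.7;0.4 -0.323 0 0 0 0 -0.7;0.45 -0.34 0 0 0 0 -0.7;0.48 -0.352 0 0 0 0 -0.7;0.49 -0.355 0 0 0 0 -0.7;0.49 -0.355 0 0 0 0 -0.7")

```text
t: 25.3
eef_pos: [0.3984, 0.2986, 0.2752]
ee_rot: [2.768, 1.485, -0.006]
wrist_force: [-0.3, -0.9, -1.5]
grip_width: 0.027
```

Run:
```python
from h import *
fmt(); snap('wrist','wrist16')
C=cloud('wrist16')
p=sel(C,.35,.6,.2,.5,.115,.132);print(len(p),cv2.minAreaRect(p[:,:2].astype(np.float32)),np.median(p[:,2]))
```

```text
t 25.3 p [0.3984 0.2986 0.2752] x [ 0.553  0.833 -0.004] z [-0.003 -0.003 -1.   ] F [-0.3 -0.9 -1.5] w 0.027 q [ 0.64  0.2  -0.1   1.27 -0.    1.23]
14934 ((0.4723249077796936, 0.35103583335876465), (0.1700088083744049, 0.11135131865739822), 87.72825622558594) 0.12397607063516192
```

View pics/wrist16.png

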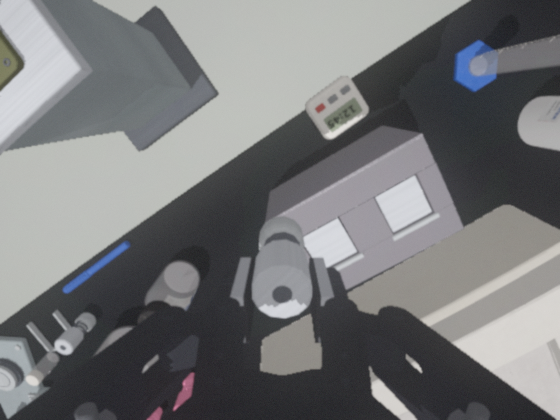

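Run:
```python
from h import *
C=cloud('wrist16');im=load('wrist16')['im'].astype(int)
sat=im.max(-1)-im.min(-1)
m=(im.min(-1)>165)&(C[...,2]>.112)&(C[...,2]<.135)&(C[...,0]>.4)&(C[...,0]<.55)&(C[...,1]>.25)&(C[...,1]<.45)
n,l,s,cc=cv2.connectedComponentsWithStats(m.astype(np.uint8))
for i in range(1,n):
    if s[i,4]>60:
        p=C[l==i];print(s[i],cv2.minAreaRect(p[:,:2].astype(np.float32)),np.median(p[:,2]).round(4))
c=load('wrist16')
print([w(c,u,v,z=.124).round(4) for u,v in [(376,193),(408,176),(430,213),(397,234),(333,220),(357,253)]])
a=load('wrist16')['im'][130:300,260:470,::-1];cv2.imwrite('pics/w16z.png',cv2.resize(a,None,fx=3.5,fy=3.5,interpolation=cv2.INTER_CUBIC))
```

```text
[289 161  88  50 194] ((0.419219434261322, 0.34256696701049805), (0.09394840896129608, 0.0030119416769593954), 87.68008422851562) 0.1242
[ 376  176   55   56 1786] ((0.47415903210639954, 0.3923223912715912), (0.04316233843564987, 0.04395749419927597), 87.63682556152344) 0.1225
[392 213  48  28 274] ((0.5006954669952393, 0.3917160928249359), (0.051699597388505936, 0.007499361410737038), 87.11782836914062) 0.1269
[ 303  218   54   49 1507] ((0.4703029990196228, 0.3084801137447357), (0.04299122840166092, 0.0433836430311203), 87.59679412841797) 0.1225
[336 253  28  17 155] ((0.49755218625068665, 0.3172742426395416), (0.030273905023932457, 0.0073697445914149284), 89.03174591064453) 0.1269
[array([0.4483, 0.3749, 0.124 ]), array([0.4505, 0.4086, 0.124 ]), array([0.4963, 0.4104, 0.124 ]), array([0.4979, 0.3724, 0.124 ]), array([0.449 , 0.3261, 0.124 ]), array([0.4937, 0.3283, 0.124 ])]
```

View pics/w16z.png

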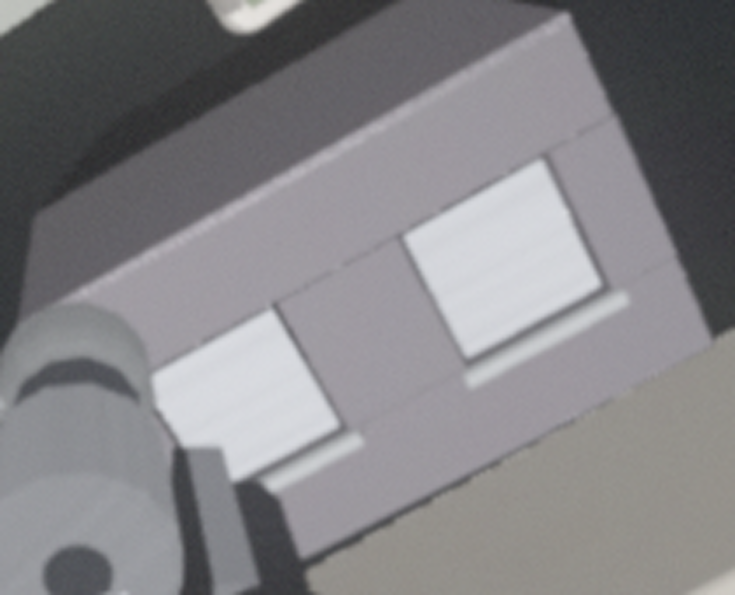

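The right flap is centred at (0.4703, 0.3085), with its surface at z 0.1225. The box yaw is −2.3°, and the mirror of the left flap agrees. I'll align the jaws with the box's y axis and go above the right mouth.

Run:
```python
from h import *
print(rel([.4703,.3085,.275],87.7))
```

```text
[array([0.0485, 0.0541, 0.0004]), array([ -0.09,   0.17, -31.33])]
```

>>> send_rows(plan="0.015 0.015 0 0 0 -9 -0.7;0.03 0.035 0 0 0 -18 -0.7;0.045 0.05 0 0 0 -26 -0.7;0.0485 0.054 0 0 0 -31.3 -0.7;0.0485 0.054 0 0 0 -31.3 -0.7;0.0485 0.054 0 0 0 -31.3 -0.7")

```text
t: 26.1
eef_pos: [0.4706, 0.3088, 0.2767]
ee_rot: [-2.268, -2.174, 0.001]
wrist_force: [-0.2, -0.3, -1.3]
grip_width: 0.0272
```

Run:
```python
from h import *
fmt(); snap('wrist','wrist17');snap('scene','scene17');print(rel([.4703,.3085,.16],87.7))
b=load('scene17')['im'][90:230,150:330,::-1];cv2.imwrite('pics/m17.png',np.hstack([cv2.resize(load('wrist17')['im'][:,:,::-1],(400,300)),cv2.resize(b,(386,300))]))
```

```text
t 26.1 p [0.4706 0.3088 0.2767] x [ 0.043  0.999 -0.   ] z [-0.001 -0.    -1.   ] F [-0.2 -0.3 -1.3] w 0.0272 q [ 0.58  0.31  0.05  1.31 -0.    0.62]
[array([-0.0008, -0.0003,  0.1168]), array([-0.01,  0.01, -0.08])]
```

View pics/m17.png

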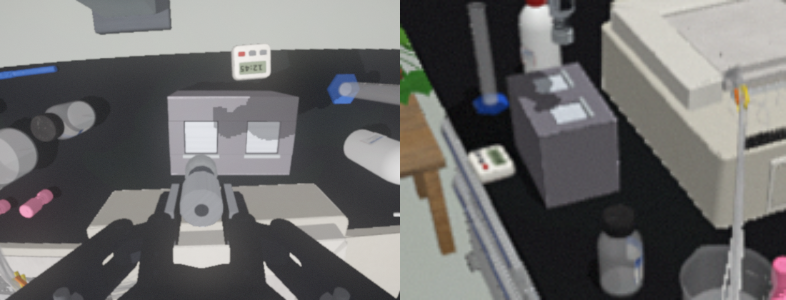

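The view is from beyond the robot side, so image-left is −y (the bottle at y = 0.08 is on the left). The unit hangs over the flap at (201,137), which is the right one. I'll descend.

>>> send_rows(plan="-0.0005 -0.0003 0.04 0 0 0 -0.7;-0.0005 -0.0003 0.08 0 0 0 -0.7;-0.0005 -0.0003 0.105 0 0 0 -0.7;-0.0005 -0.0003 0.115 0 0 0 -0.7;-0.0005 -0.0003 0.122 0 0 0 -0.7;-0.0005 -0.0003 0.128 0 0 0 -0.7;-0.0005 -0.0003 0.128 0 0 0 -0.7")

```text
t: 27.08
eef_pos: [0.4704, 0.3096, 0.1486]
ee_rot: [-2.265, -2.176, 0.0]
wrist_force: [-1.9, 1.0, -0.6]
grip_width: 0.0269
```

Run:
```python
from h import *
fmt(); snap('wrist','wrist18');snap('scene','scene18')
b=load('scene18')['im'][90:230,150:330,::-1];cv2.imwrite('pics/m18.png',np.hstack([cv2.resize(load('wrist18')['im'][:,:,::-1],(400,300)),cv2.resize(b,(386,300))]))
```

```text
t 27.075 p [0.4704 0.3096 0.1486] x [0.04  0.999 0.001] z [-0.001  0.001 -1.   ] F [-1.9  1.  -0.6] w 0.0269 q [ 0.58  0.37 -0.2   1.    0.    0.62]
```

View pics/m18.png

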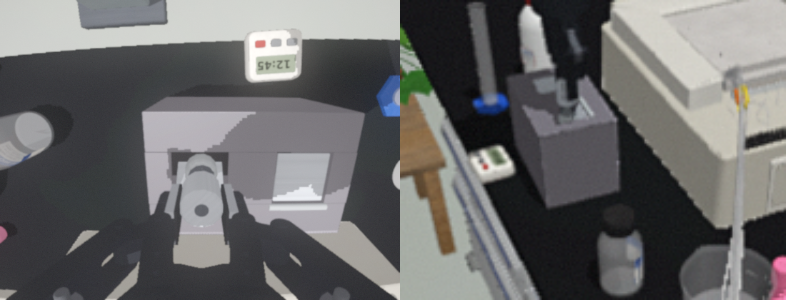

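The unit has entered the mouth and the flap is opening, with low forces. I'll continue down to just above the lid.

>>> send_rows(plan="0 0 0.007 0 0 0 -0.7;0 0 0.013 0 0 0 -0.7;0 0 0.018 0 0 0 -0.7;0 0 0.0205 0 0 0 -0.7;0 0 0.0205 0 0 0 -0.7")

```text
t: 27.8
eef_pos: [0.4705, 0.3092, 0.1277]
ee_rot: [-2.266, -2.176, 0.001]
wrist_force: [-0.8, 0.1, -1.2]
grip_width: 0.0272
```

>>> send_rows(plan="0 0 0 0 0 0 -0.1;0 0 0 0 0 0 0.1;0 0 0 0 0 0 0.1;0 0 0 0 0 0 0.1;0 0 0 0 0 0 0.1;0 0 -0.02 0 0 0 0.1;0 0 -0.07 0 0 0 0.1;0 -0.03 -0.12 0 0 0 0.1;0 -0.05 -0.15 0 0 0 0.1;0 -0.05 -0.15 0 0 0 0.1")

```text
t: 29.05
eef_pos: [0.4212, 0.3124, 0.2812]
ee_rot: [2.264, 2.177, 0.009]
wrist_force: [1.1, -0.5, 0.1]
grip_width: 0.0472
```

Run:
```python
from h import *
fmt(); snap('wrist','wrist19');snap('scene','scene19');snap('top','top19')
cv2.imwrite('pics/m19.png',np.hstack([cv2.resize(load('wrist19')['im'][:,:,::-1],(400,300)),cv2.resize(load('scene19')['im'][:,:,::-1],(400,300))]))
cv2.imwrite('pics/m19b.png',cv2.resize(load('wrist19')['im'][100:330,150:430,::-1],None,fx=2.8,fy=2.6))
C=cloud('wrist19')
p=sel(C,.450,.490,.29,.327,0,.2);print('right',np.percentile(p[:,2],[2,50,98]))
p=sel(C,.452,.492,.374,.411,0,.2);print('left',np.percentile(p[:,2],[2,50,98]))
for n,b,r in [('ou',(.38,.46,-.13,-.08,.061,.075),.014)]:
    for f in ['top0','top19','scene0','scene19']:
        p=sel(cloud(f),*b);print(f,len(p),circ(p,r) if len(p)>10 else '')
p=sel(cloud('scene19'),.5,.65,-.5,-.33,.27,.34);print('knob',np.percentile(p,[1,50,99],axis=0).round(4))
```

```text
t 29.05 p [0.4212 0.3124 0.2812] x [0.039 0.999 0.004] z [ 0.005  0.004 -1.   ] F [ 1.1 -0.5  0.1] w 0.0472 q [ 0.64  0.24 -0.04  1.29  0.    0.68]
right [0.12109205 0.12254299 0.12386089]
left [0.12104609 0.12256478 0.12398097]
top0 42 [ 0.427  -0.1016  0.0127]
top19 45 [ 0.4277 -0.1024  0.013 ]
scene0 101 [ 0.4246 -0.1007  0.0133]
scene19 99 [ 0.4244 -0.1009  0.0138]
knob [[ 0.5232 -0.3998  0.271 ]
 [ 0.5337 -0.3869  0.3123]
 [ 0.5513 -0.3694  0.3202]]
```

View pics/m19.png

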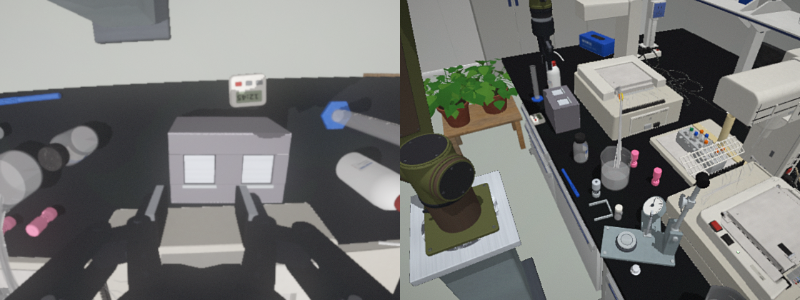

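View pics/m19b.png

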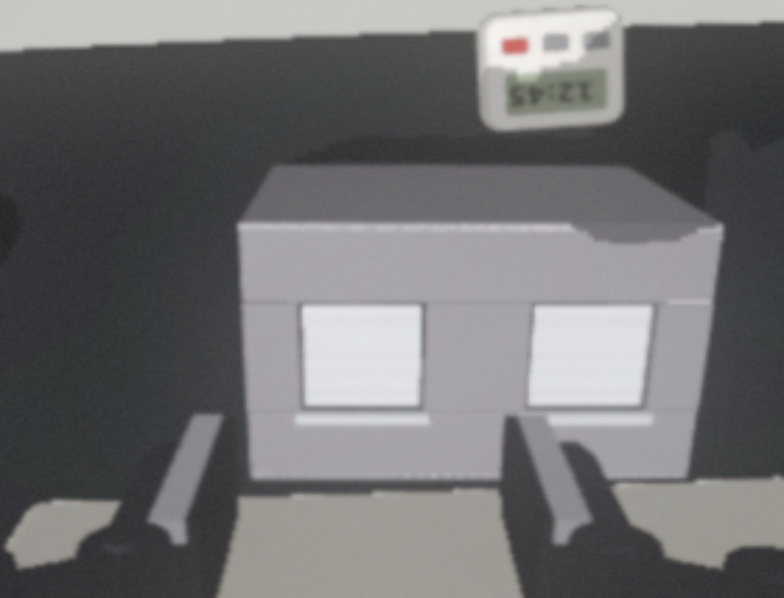

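Both flaps are shut and level at z 0.1225, and the unit is inside with nothing held. The lever is up, the other unit hasn't moved and the bystanders are in place. Before signing off, a short settle.

>>> send_rows(plan="0 0 0 0 0 0 0.1;0 0 0 0 0 0 0.1;0 0 0 0 0 0 0.1;0 0 0 0 0 0 0.1")

```text
t: 29.7
eef_pos: [0.421, 0.3113, 0.2779]
ee_rot: [-2.266, -2.176, 0.001]
wrist_force: [0.4, -1.0, -0.1]
grip_width: 0.0471
```

Run:
```python
from h import *
fmt(); print(robot.sign_off())
```

```text
t 29.7 p [0.421  0.3113 0.2779] x [ 0.04   0.999 -0.   ] z [-0. -0. -1.] F [ 0.4 -1.  -0.1] w 0.0471 q [ 0.64  0.24 -0.04  1.29  0.    0.68]
the job is handed in; nothing more can be done
None
```

The job is handed in at 29.7 s of the allowed 72 s. I stood the fence unit on the plate about 1 mm off centre and pressed the lever to the mark. The measured lever angle was 0.003 to 0.006 rad, held for about 1.5 s. The needle read about 0.84 rad, short of the 1.2 limit mark, so the unit is weak. I put the lever back up (about 1.65 rad) and dropped the unit through the right flap.

**Last checks:**
- Both flaps are shut, each with its surface at z 0.1225.
- The lever is up, and the other unit is within about 1 mm of its start.
- The bystanders look unmoved in the pictures; I did not re-measure their positions.
- The gripper is empty and clear of everything. The unit inside the box was not seen directly, only inferred from the shut flap and the empty gripper.

**Disagreements:**
- **Lever angle:** judging by the gripper position, the lever was at 0.037 rad when the camera depth showed 0.10. The knob sat about 11 mm higher between the fingers than I had assumed, so I set the mark by camera depth.
- **Press force:** the vertical force at the end of the hold was 7.8 N, slightly above the 4 to 7 N stated for a weak unit. The needle, not this force, decided the flap.
- **Thick mark:** one pixel measurement put the dial's thick mark 0.14 rad clockwise of straight away, where the text puts it at straight away. The needle stays short of it either way.

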